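Pack the sample rack and shut the transport case

TASK

Pack the orange rack of capped sample tubes for the courier: take it off its sloping stand and set it down gently, level and fully home, in the empty cradle inside the open transport case. Then tip the case's lid forward past upright and let go, so that it swings shut by its own weight without being pushed down, and last press the front latch down flat against the case. Leave everything else on the table where it is.

Things in the scene. Friction and masses are not known exactly. Their poses are not given: they have to be found in the camera images.
- sample_rack: orange strip rack with eight upright capped tubes, 28x120 mm, 37 mm tall over the caps (the solid orange body is its lowest 19 mm: grip that across its 28 mm), 0.05 to 0.1 kg. It starts on the sloping stand, tilted 28 degrees. Origin: centre of its underside; x across (28 mm), y along (120 mm), z up through the tubes. Either way round will do
- rack_stand: fixed sloping stand of bent aluminium sheet, 136 mm wide, about 100 mm deep, 82 mm high at the back, left or right of the case. Its face slopes 28 degrees, rising towards its +x. Origin: on the table below the rack's middle; x to the high side, y level along the rack, z up
- stand_face (a point): middle of the rack's place on the stand's sloping face, 62 mm up (the rack may lie 6 mm to either side along y). The face ends 24 mm downhill and 42 mm uphill of it. Two tabs, 16 mm wide and 12 mm high, 58 mm to either side of the middle, hold the rack's lower long side; between them it is open. Axes as the stand's
- transport_case: fixed open transport case of pale grey plastic, 150 (x) by 172 (y) by 66 mm tall, walls 5 mm, inner floor 6 mm up; teal lid hinged along its +x rim, dark latch in the middle of its -x side. Origin: centre of its underside; z up
- cradle: fixed dark grey moulded cradle on the case's floor, in the half of the case (middle at y = +40 or -40 mm) that does not hold the cold brick. Base 136x50x4 mm. Origin: centre of its underside; x along the rack's place, parallel to the case's x; z up. The rack is home, lying along x, when it rests on the base, its underside 4 mm above this origin
- cradle_seat (a point): middle of the cradle's base plate, on top, where the rack's underside centre belongs. Low ribs, 9 mm above it, leave a place of 128 (x) by 36 mm (y) for the rack; the long sides have ribs only at the ends, so the middle 70 mm is open for fingers, 26 mm from the rack's side to the case's wall
- cold_brick: fixed blue cold brick, 124x52x26 mm, in the other half of the case. Origin: centre of its underside
- case_lid (a joint): hinge of the lid: 0 = shut, 1.95 = its stop, where it starts, leaning back past upright. It balances at about 1.37: below that its own weight swings it shut in one to two seconds against a soft damper, above that it falls back open. A push of under 3 N near its edge moves it
- lid_shell: the teal lid, a shell 154x176 mm, 22 mm deep, 0.28 kg. Origin: middle of the hinge line. In its frame it runs along -x from 2 to 156 mm from the hinge, y along the hinge; its flat outer (upper) face is the plane z = 22 mm, with a dark handle folded flat, 5 mm high, 40 to 60 mm from the hinge. When shut its frame is parallel to the case's
- lid_hinge (a point): middle of the lid's hinge line, at x = 79, y = 0, z = 69 mm in the case's frame; axes as the case's
- lid_edge (a point): middle of the lid's free edge, on the outer face (x = -156, z = 22 mm in the lid's frame)
- case_latch (a joint): hinge of the latch flap on the lid's free edge: 0 = down, flat against the case's front, about 1.6 = sticking straight out. It stays where it is put; 1 to 2 N at its tip moves it. It starts at 1.15 to 1.6
- latch_tip (a point): middle of the free end of the latch flap; flap 44 mm wide, 6 mm thick, 39 mm long from its hinge to this point. With the lid shut the latch hinge lies at x = -82, y = 0, z = 77 mm in the case's frame, and the flap turns about the case's y
- swab_box: bystander, to be left alone: white and blue carton of swabs, 102x152x34 mm, lying flat. Origin: centre of its underside
- jar_white: bystander, to be left alone: clear jar with a white screw cap, 43 mm across, 72 mm tall. Origin: centre of its underside
- jar_black: bystander, to be left alone: clear jar with a black screw cap, 43 mm across, 72 mm tall. Origin: centre of its underside
- slide_carton: bystander, to be left alone: small white and green carton of slides, 55x85x32 mm. Origin: centre of its underside
- pen: bystander, to be left alone: grey and white pen, 12x142x13 mm, lying along its y axis. Origin: centre of its underside
- gel_bottle: bystander, to be left alone: pump bottle of hand gel, 58x70 mm, 171 mm tall. Origin: centre of its underside
- tip_box: bystander, to be left alone: green tip box with a clear lid, 84x101x62 mm. Origin: centre of its underside

How it is judged:
By the outcome, as a careful person would: the job done as asked, in the order asked, and still so for the second after the job is handed in, with the robot touching nothing.
It also fails if it takes over 67 s, if anything falls off the work surface, if the arm or the gripper's body presses on something with over 40 N, if the wrist force passes 120 N, or if a joint passes its speed limit or range.

ROBOT

A 6-joint arm with a two-finger parallel gripper is mounted at the origin on a cart in front of the work surface, level with it; the furniture and walls round the work are solid. World frame = base frame: x ahead of the robot, y to its left, z up, the work surface at z = 0. Lengths are in m, angles in degrees, forces in N, time in s.
With the tool pointing down it reaches from about 0.25 to 0.725 m from the base axis. Payload 9.7 kg.
Tool frame: the origin (TCP) lies midway between the tips of the shut fingers; the grasp point (between the pads) lies 19 mm behind it; z points along the fingers, y is the direction in which the jaws open and shut (so a half turn about z gives the same grasp; the last joint's range is limited). The gripper opens to 85 mm and grips with 20 to 120 N. Pads are 22 mm wide; open, the fingers measure 114 mm over their backs; the gripper's body (76 mm by 85 mm) begins 54 mm behind the grasp point. The pads swing forward as they close: fully open they stand 13 mm farther back than shut.
Start: joints at [66.52, 4.979, 10.078, 95.1, 0, 90], TCP at [0.219, 0.504, 0.195] pointing down, gripper open.
Joint ranges: [-179.16, 179.16], [-48.56, 103.87], [-65.8, 70.77], [-126.05, 130.52], [-82.76, 87.17], [-180, 180]. Speed limits (degrees/s): [127.2, 127.2, 147.25, 180, 180, 180].

INTERFACE

Orientations are given as [roll, pitch, yaw] about the fixed x, y, z axes, in that order (R = Rz(yaw) Ry(pitch) Rx(roll)).
In Python, from workcell import get_obs, camera, get_calibration, job_done gives the robot as it stands.
- The arm moves only by the tool play_rows, never from a script. Its argument "commands" is text: rows parted by semicolons, each of 5 numbers parted by spaces: the opening, from 0 (shut) to 1 (fully open), then the shift along the world's x, y, z in mm, then the turn about the world's z in degrees. A call has 1 to 10 rows; each row is the pose to reach, as a shift and turn from the pose commanded when the call began; what a row does not reach only later rows make up. A row lasts 1/12 s, in which the tool goes at most 41.7 mm and 7.16 degrees, less where a joint would pass 70% of its speed; a pose out of reach is approached as far as the arm can. A call with a gripper value outside its range is refused whole. The fingers move at their own pace and stop on an object; "force" is the grip in N (left out, the last holds). Time passes only in rows, so rows that repeat a pose let the fingers close. It gives the time, the measured TCP pose, the force and the opening at its end, in the units of the state.
- get_obs(): the state, without advancing time (a new reading comes with each control period).
- camera(name): name is "scene" or "side" or "wrist"; returns the picture (384x512x3 uint8, red, green, blue); there is no depth.
- get_calibration(name): a dict with "fx", "fy", "cx", "cy" (pixels), "eye" and "attitude" of the camera in the world; the wrist camera has in their place "mount" (4x4, takes a point from camera to tool coordinates, whose origin is the TCP and whose axes are the flange's). Camera axes: x right, y down, z forward; pixel columns grow to the right and rows downward; lengths in m; the calibration is good to about 2 mm. A picture is of the moment at which its call begins: read the wrist's pose just before it. get_calibration takes no time and is no camera call.
- job_done(): hands the job in, once; it reports no verdict.
The state is a dict: "time": time; "q": joint angles; "qd": joint speeds; "joint_efforts": joint torques, N m; "ee_pos": TCP position; "tcp_rot": TCP orientation; "wrist_force": force on the tool from outside, world axes, zero at the start; "torque": the same for the moment, N m; "opening": finger opening in m.
Only numpy, scipy, OpenCV 4.12 (cv2) and the standard library are available. Lean on these libraries where they do the work, as an engineer would, in place of code of your own. Each camera call takes 0.05 s, during which the arm holds its last target.

## Working session

There is one attempt and no reset: what is moved stays moved. The work goes in short steps, Python scripts to look and compute and a tool call to move; the robot and the scene stay as the last step left them, time stands still between calls to the robot, and variables do not carry over. Pictures are saved under pics/ and viewed, and the job is handed in when it is done.

Besides the shell and the picture viewer there is one more tool, called as name(argument=value, ...) on one line, values as JSON. play_rows: Moves the arm, as the interface text tells. Its arguments: {"type":"object","properties":{"commands":{"type":"string"},"force":{"type":"number"}},"required":["commands"]}

```bash
mkdir -p pics; ls
python3 - <<'E'
from workcell import *
import cv2
print(get_obs())
for n in ("scene","side","wrist"):
    print(n,get_calibration(n)); im=camera(n); cv2.imwrite(f"pics/{n}0.png",im[...,::-1])
E
```

```text
pics
{'time': 0.0, 'q': array([6.65216365e+01, 5.00914340e+00, 1.00324100e+01, 9.51014711e+01,
       1.35498587e-03, 8.99973236e+01]), 'qd': array([ 0.06671218,  0.0157652 , -0.02258156,  0.05123617,  0.03575391,
       -0.0322275 ]), 'joint_efforts': array([ 1.08250009e-03, -5.20375657e+01,  4.64813590e+01,  1.57115911e-02,
        7.77516334e-05, -2.93967389e-05]), 'ee_pos': array([0.21899167, 0.50418599, 0.19408359]), 'tcp_rot': array([-1.79921796e+02, -1.35863770e-03,  1.56524311e+02]), 'wrist_force': array([ 0.92422906,  0.28679926, -0.08700677]), 'torque': array([-0.01350216,  0.02448808,  0.02787695]), 'opening': 0.08549749838544961}
scene {'fx': 474.69191607463114, 'fy': 474.69191607463114, 'cx': 260.23785651052765, 'cy': 185.37977998421994, 'eye': array([-0.28656272,  0.91366467,  1.00852073]), 'attitude': array([-128.55992954,   -0.25178628, -135.5591261 ])}
side {'fx': 441.7477001382339, 'fy': 441.7477001382339, 'cx': 251.97137111682224, 'cy': 194.94791423059604, 'eye': array([ 0.10486789, -0.88609761,  0.73834301]), 'attitude': array([-121.89281775,   -1.34943719,  -20.69684773])}
wrist {'fx': 277.3227694512433, 'fy': 277.3227694512433, 'cx': 253.90462983134674, 'cy': 190.1513074571764, 'mount': array([[ 8.03777008e-04, -9.66419939e-01, -2.56966642e-01,
         6.46938798e-02],
       [ 9.99999625e-01,  8.59613495e-04, -1.04958820e-04,
         2.06385032e-03],
       [ 3.22326289e-04, -2.56966461e-01,  9.66420268e-01,
        -1.80090118e-01],
       [ 0.00000000e+00,  0.00000000e+00,  0.00000000e+00,
         1.00000000e+00]])}
```

View pics/scene0.png

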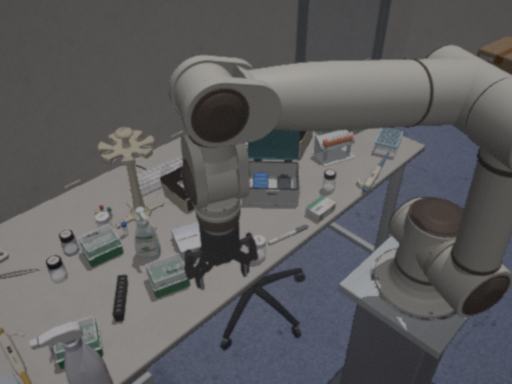

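View pics/side0.png

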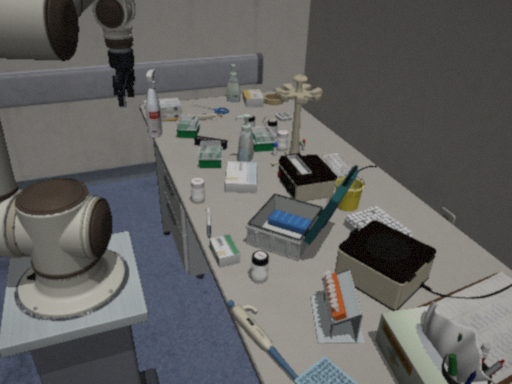

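View pics/wrist0.png

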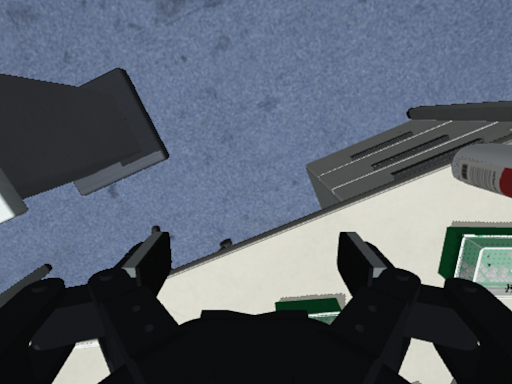

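Run:
```python
import cv2
s=cv2.imread('pics/side0.png')
a=s[180:270,235:365]; cv2.imwrite('pics/side_case.png',cv2.resize(a,None,fx=6,fy=6,interpolation=cv2.INTER_CUBIC))
a=s[255:350,290:400]; cv2.imwrite('pics/side_stand.png',cv2.resize(a,None,fx=6,fy=6,interpolation=cv2.INTER_CUBIC))
s=cv2.imread('pics/scene0.png')
a=s[115:215,230:360]; cv2.imwrite('pics/scene_case.png',cv2.resize(a,None,fx=6,fy=6,interpolation=cv2.INTER_CUBIC))
```

```text
(no output)
```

View pics/side_case.png

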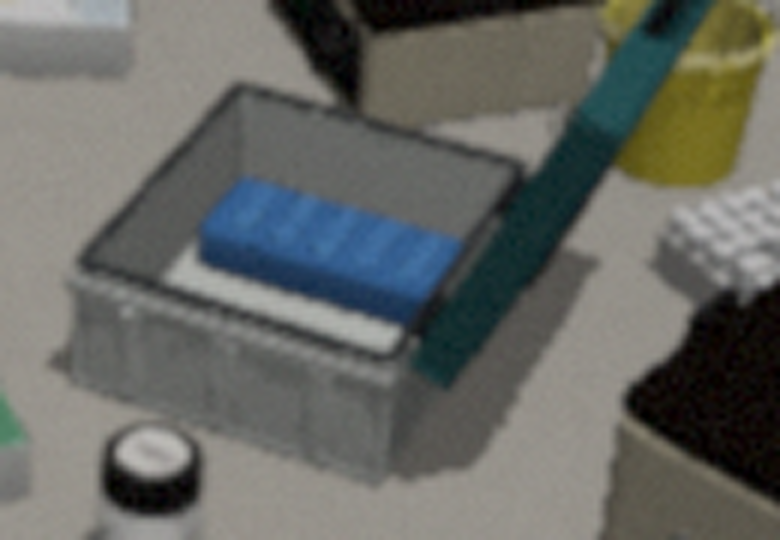

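View pics/side_stand.png

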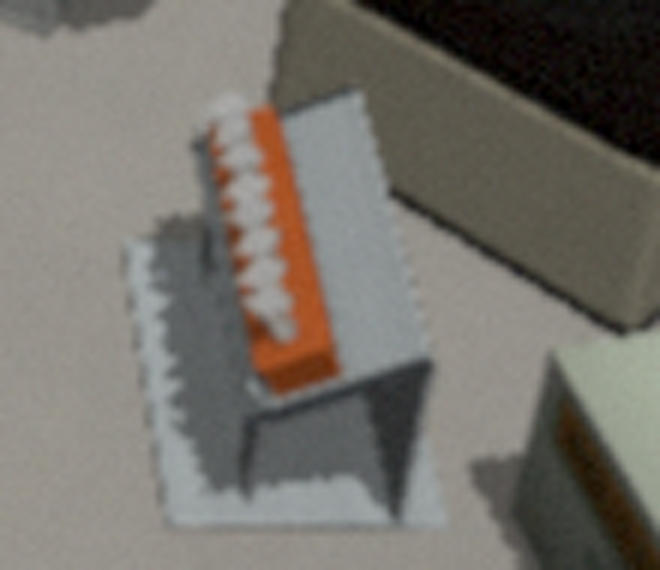

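View pics/scene_case.png

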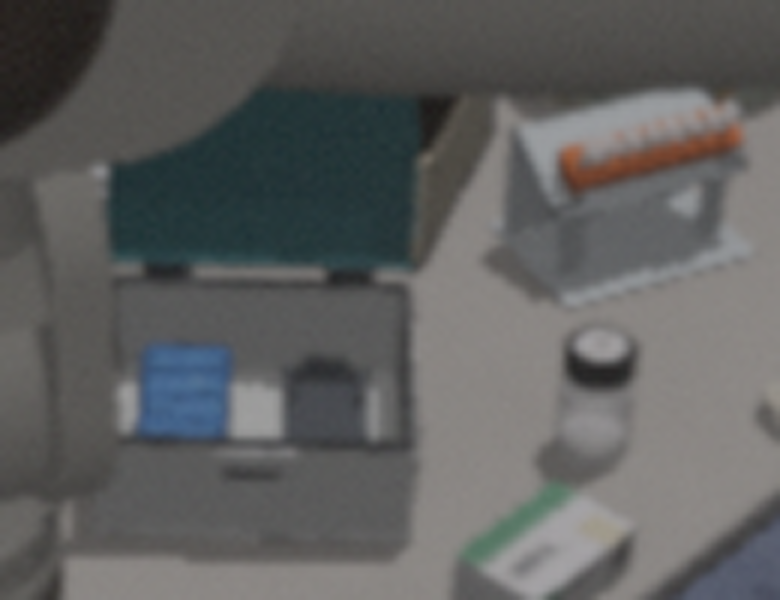

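```bash
cat > h.py <<'E'
import numpy as np
from scipy.spatial.transform import Rotation as R
from workcell import *
def cam(n,pose=None):
    c=get_calibration(n)
    if n!='wrist': return c,np.array(c['eye']),R.from_euler('xyz',c['attitude'],degrees=True).as_matrix()
    p,r=pose; T=np.eye(4); T[:3,:3]=R.from_euler('xyz',r,degrees=True).as_matrix(); T[:3,3]=p
    W=T@c['mount']; return c,W[:3,3],W[:3,:3]
def ray(n,uv,pose=None):
    c,e,M=cam(n,pose); d=M@np.array([(uv[0]-c['cx'])/c['fx'],(uv[1]-c['cy'])/c['fy'],1]); return e,d/np.linalg.norm(d)
def onz(n,uv,z,pose=None):
    e,d=ray(n,uv,pose); return e+d*(z-e[2])/d[2]
def proj(n,P,pose=None):
    c,e,M=cam(n,pose); q=M.T@(np.asarray(P)-e); return np.array([c['cx']+c['fx']*q[0]/q[2],c['cy']+c['fy']*q[1]/q[2]])
def tri(rays):
    A=np.zeros((3,3));b=np.zeros(3)
    for e,d in rays: P=np.eye(3)-np.outer(d,d);A+=P;b+=P@e
    return np.linalg.solve(A,b)
E
python3 - <<'E'
from h import *
S=lambda x,y:(235+x/6,180+y/6)
T=lambda x,y:(290+x/6,255+y/6)
C=lambda x,y:(230+x/6,115+y/6)
np.set_printoptions(precision=4,suppress=True)
for n,p in dict(A=(75,268),B=(402,362),C=(525,165),D=(237,85)).items(): print(n,onz('side',S(*p),.066))
print('scene rim +x-y',onz('scene',C(410,278),.066),'-x-y',onz('scene',C(412,450),.066))
for p in [(168,525),(445,525),(125,238)]: print('stand base',onz('side',T(*p),0.001))
print('scene base',onz('scene',C(750,245),0.001),onz('scene',C(565,305),0.001))
# stand top back edge z=.082
for p in [(430,360),(360,92)]: print('top back',onz('side',T(*p),.082))
print('scene top back',onz('scene',C(520,122),.082),onz('scene',C(700,92),.082))
E
```

```text
A [ 0.4389 -0.0138  0.066 ]
B [ 0.5442 -0.1198  0.066 ]
C [ 0.6641 -0.0046  0.066 ]
D [0.5651 0.1026 0.066 ]
scene rim +x-y [ 0.5382 -0.1185  0.066 ] -x-y [ 0.4361 -0.002   0.066 ]
stand base [ 0.4656 -0.3664  0.001 ]
stand base [ 0.5561 -0.3986  0.001 ]
stand base [ 0.5148 -0.2383  0.001 ]
scene base [ 0.4691 -0.3638  0.001 ] [ 0.511  -0.2341  0.001 ]
top back [ 0.5392 -0.3929  0.082 ]
top back [ 0.587 -0.271  0.082]
scene top back [ 0.5827 -0.2696  0.082 ] [ 0.526  -0.3738  0.082 ]
```

play_rows(commands="1 0 0 40 0; 1 0 0 80 0; 1 10 -30 110 -7; 1 25 -70 115 -14; 1 40 -110 115 -21; 1 55 -150 115 -28; 1 70 -190 115 -35; 1 85 -230 115 -42; 1 100 -265 115 -49; 1 115 -300 115 -56", force=30)

```text
time: 0.98
ee_pos: [0.3341, 0.2026, 0.3098]
tcp_rot: [180.0, -0.0, 100.2]
wrist_force: [0.3, 0.8, -0.4]
opening: 0.0856
```

Run:
```python
from h import *
o=get_obs();print(o['time'],o['ee_pos'],o['tcp_rot'],o['q'])
```

```text
0.9833 [0.33408408 0.20256009 0.30984006] [ 1.79974306e+02 -7.42525067e-03  1.00214554e+02] [ 3.12309285e+01 -1.20310353e+01  7.17610478e+00  1.09180492e+02
 -2.28356956e-03  1.11016376e+02]
```

play_rows(commands="1 13 -37 0 -7; 1 26 -75 0 -14; 1 39 -112 0 -21; 1 52 -150 0 -28; 1 65 -187 0 -31; 1 78 -224 0 -31; 1 91 -261 0 -31; 1 104 -298 0 -31; 1 117 -335 0 -31; 1 130 -370 0 -31")

```text
time: 1.82
ee_pos: [0.4642, -0.1679, 0.3096]
tcp_rot: [-180.0, 0.0, 69.5]
wrist_force: [0.3, 1.4, 0.6]
opening: 0.0855
```

play_rows(commands="1 14 -38 0 0; 1 28 -76 -15 0; 1 42 -114 -35 0; 1 55 -140 -50 0; 1 60 -150 -50 0; 1 60 -150 -50 0; 1 60 -150 -50 0")

```text
time: 2.4
ee_pos: [0.5239, -0.3157, 0.2591]
tcp_rot: [-179.9, -0.0, 69.5]
wrist_force: [-0.4, 0.9, 0.6]
opening: 0.0857
```

Run:
```python
from h import *
import cv2
o=get_obs();print(o['time'],o['ee_pos'],o['tcp_rot'],o['q'])
for n in ('wrist','side','scene'): cv2.imwrite(f'pics/{n}1.png',camera(n)[...,::-1])
```

```text
2.4 [ 0.52390034 -0.31566655  0.25906402] [-1.79905357e+02 -2.68715159e-02  6.94707242e+01] [-3.10750761e+01  1.63386098e+01  3.04767241e+01  1.04236076e+02
  9.09595402e-03  7.94541697e+01]
```

View pics/wrist1.png

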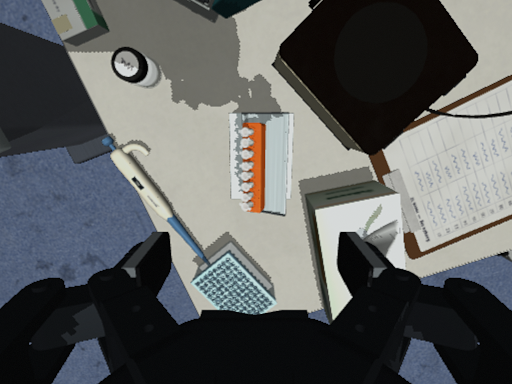

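View pics/scene1.png

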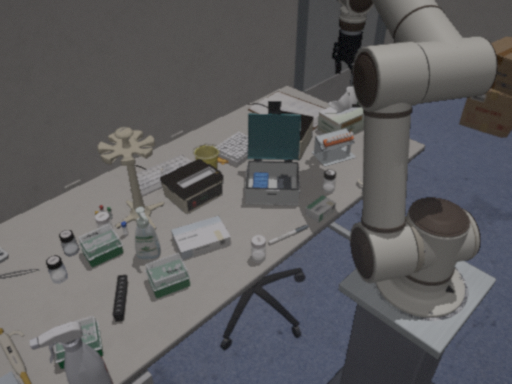

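Run:
```python
from h import *
import cv2
np.set_printoptions(precision=4,suppress=True)
pose=([ 0.52390034,-0.31566655,0.25906402],[-1.79905357e+02,-2.68715159e-02,6.94707242e+01])
im=cv2.imread('pics/wrist1.png'); h=cv2.cvtColor(im,cv2.COLOR_BGR2HSV)
m=cv2.inRange(h,(5,150,90),(18,255,255)); 
n,l,st,c=cv2.connectedComponentsWithStats(m); 
i=1+np.argmax(st[1:,4]);print(st[i])
mm=(l==i)
# right edge per row
R_=[];
for r in range(st[i][1],st[i][1]+st[i][3]):
    x=np.where(mm[r])[0]; R_.append((r,x.min(),x.max()))
R_=np.array(R_); print(R_[::6], R_[-8:])
k=R_[8:-8]; f=np.polyfit(k[:,0],k[:,2]+.5,1); print('right edge fit',f)
top=R_[0,0]; bot=R_[-1,0]
P1=onz('wrist',(np.polyval(f,top),top),.0686,pose);P2=onz('wrist',(np.polyval(f,bot),bot+1),.0686,pose)
print(P1,P2,np.linalg.norm(P1-P2),np.degrees(np.arctan2(*(P1-P2)[1::-1])))
s=cv2.resize(im[100:225,215:305],None,fx=5,fy=5,interpolation=cv2.INTER_CUBIC); cv2.imwrite('pics/w1z.png',s[:600])
```

```text
[ 243  123   22   90 1183]
[[123 243 260]
 [129 253 264]
 [135 251 264]
 [141 254 264]
 [147 248 264]
 [153 254 264]
 [159 247 264]
 [165 254 264]
 [171 248 264]
 [177 252 264]
 [183 254 264]
 [189 250 263]
 [195 254 263]
 [201 252 263]
 [207 252 263]] [[205 254 263]
 [206 253 263]
 [207 252 263]
 [208 252 263]
 [209 251 262]
 [210 251 261]
 [211 251 260]
 [212 258 259]]
right edge fit [ -0.0144 266.6739]
[ 0.5576 -0.2658  0.0686] [ 0.5138 -0.3815  0.0686] 0.12372052952057869 69.2667015623145
```

View pics/w1z.png

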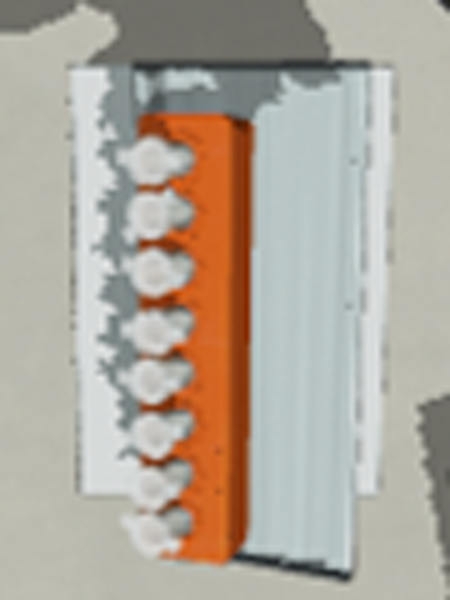

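Run:
```python
from h import *
np.set_printoptions(precision=4,suppress=True)
pose=([ 0.52390034,-0.31566655,0.25906402],[-1.79905357e+02,-2.68715159e-02,6.94707242e+01])
Z=lambda x,y:(215+x/5-.4,100+y/5-.4)
a=np.radians(-20.6); ex=np.array([np.cos(a),np.sin(a)]); ey=np.array([-ex[1],ex[0]])
P1=onz('wrist',Z(238,113),.0854,pose);P2=onz('wrist',Z(233,562),.0854,pose)
print(P1,P2,np.linalg.norm(P1-P2))
m=(P1+P2)[:2]/2; O=m-ex*.0035; print('rack underside mid (top edge)',O)
B1=onz('wrist',Z(253,124),.0686,pose);B2=onz('wrist',Z(247,550),.0686,pose);print(B1,B2,np.linalg.norm(B1-B2),'from bottom edge',(B1+B2)[:2]/2-ex*.0124)
# stand top uphill edge z .082, 42uphill -> 37
E1=onz('wrist',Z(353,66),.082,pose);E2=onz('wrist',Z(352,578),.082,pose);print('stand edge',(E1+E2)[:2]/2-ex*.0371,np.linalg.norm(E1-E2),np.degrees(np.arctan2(*(E1-E2)[1::-1])))
p=np.array(pose[0][:2]);print('tool->O in stand axes',(O-p)@ex,(O-p)@ey)
```

```text
[ 0.5544 -0.2632  0.0854] [ 0.5128 -0.3732  0.0854] 0.11765112752775381
rack underside mid (top edge) [ 0.5303 -0.317 ]
[ 0.5574 -0.2676  0.0686] [ 0.5161 -0.377   0.0686] 0.11687888030594479 from bottom edge [ 0.5251 -0.3179]
stand edge [ 0.5285 -0.3133] 0.134745931669281 71.0669689746576
tool->O in stand axes 0.006483194551965321 0.0010387259795161113
```

play_rows(commands="0.7 -3 2 -40 -1; 0.7 -3 2 -80 -1; 0.7 -3 2 -110 -1; 0.7 -3 2 -115 -1; 0.7 -3 2 -115 -1; 0.7 -3 2 -115 -1; 0.7 -3 2 -115 -1")

```text
time: 3.13
ee_pos: [0.5222, -0.3138, 0.148]
tcp_rot: [179.8, 0.0, 68.5]
wrist_force: [0.8, 0.3, 0.6]
opening: 0.0597
```

Run:
```python
from h import *
import cv2
o=get_obs();print(o['time'],o['ee_pos'],o['tcp_rot'],o['opening'])
for n in ('wrist','side'): cv2.imwrite(f'pics/{n}2.png',camera(n)[...,::-1])
```

```text
3.1333 [ 0.52219681 -0.31384973  0.1480368 ] [1.79760567e+02 4.09759775e-02 6.85435337e+01] 0.05966567159469189
```

View pics/wrist2.png

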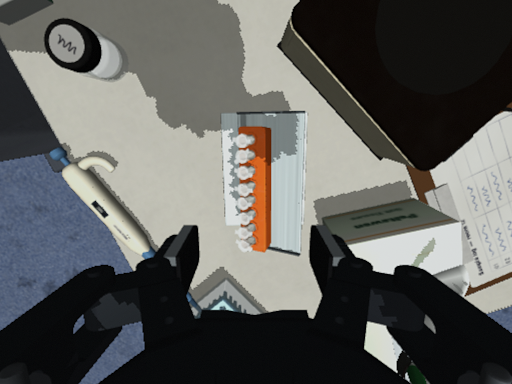

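Run:
```python
import cv2
s=cv2.imread('pics/side2.png')[230:350,270:410];cv2.imwrite('pics/side2z.png',cv2.resize(s,None,fx=5,fy=5,interpolation=cv2.INTER_CUBIC))
```

```text
(no output)
```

View pics/side2z.png

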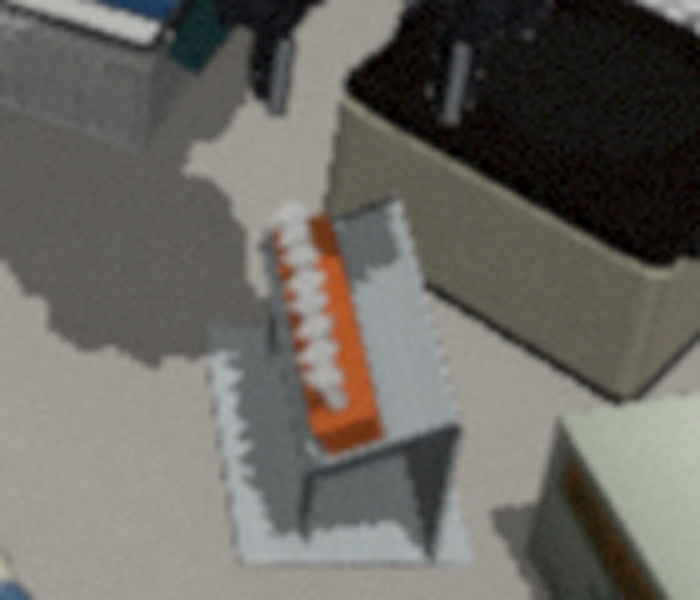

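Run:
```python
from h import *
import cv2
np.set_printoptions(precision=4,suppress=True)
pose=([0.52219681,-0.31384973,0.1480368],[1.79760567e+02,4.09759775e-02,6.85435337e+01])
a=np.radians(-20.6); ex=np.array([np.cos(a),np.sin(a)]); ey=np.array([-ex[1],ex[0]])
t=np.array(pose[0]); 
print('TCP',proj('wrist',t,pose))
for s in(-1,1):
  for dz in (0,.005,.013): print(s,dz,proj('wrist',t+np.r_[ex*s*.0298,dz],pose))
O=np.array([.527,-.3165])
def pt(x,y,z): 
    return np.r_[O+ex*(x*np.cos(.4887)-z*np.sin(.4887))+ey*y,.062+x*np.sin(.4887)+z*np.cos(.4887)]
for n in [('topup',.014,.019),('botup',.014,0),('topdn',-.014,.019)]:
  for y in(-.06,.06): print(n[0],y,proj('wrist',pt(n[1],y,n[2]),pose), proj('side',pt(n[1],y,n[2])))
im=cv2.imread('pics/wrist2.png');cv2.imwrite('pics/w2z.png',cv2.resize(im[105:270,210:320],None,fx=3.6,fy=3.6,interpolation=cv2.INTER_CUBIC))
```

```text
TCP [253.3584 216.8078]
-1 0 [210.1748 217.4287]
-1 0.005 [209.0652 220.0605]
-1 0.013 [207.1652 224.567 ]
1 0 [296.5516 216.1867]
1 0.005 [297.6787 218.7869]
1 0.013 [299.6086 223.2395]
topup -0.06 [263.3975 253.0883] [343.6474 310.7798]
topup 0.06 [262.6554 125.4844] [333.9994 270.0484]
botup -0.06 [271.5209 245.1249] [346.9727 316.8002]
botup 0.06 [271.8255 124.7193] [337.0691 275.8179]
topdn -0.06 [238.4733 247.2188] [330.4289 315.2645]
topdn 0.06 [234.6607 125.3922] [322.2143 274.3419]
```

View pics/w2z.png

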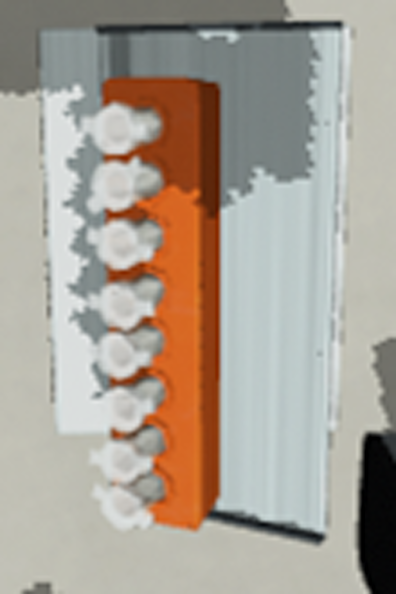

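play_rows(commands="0.5 0.5 -1 -20 1; 0.5 0.5 -1 -40 1; 0.5 0.5 -1 -50 1; 0.5 0.5 -1 -56 1; 0.5 0.5 -1 -58 1; 0.5 0.5 -1 -58 1; 0.5 0.5 -1 -58 1")

```text
time: 3.82
ee_pos: [0.522, -0.3148, 0.0879]
tcp_rot: [179.9, 0.0, 69.5]
wrist_force: [0.2, -1.0, 0.7]
opening: 0.0427
```

```bash
cat > look.py <<'E'
import sys,cv2
from h import *
o=get_obs();print(o['time'],o['ee_pos'].round(4),o['tcp_rot'].round(2),o['opening'].round(4),o['wrist_force'].round(1))
k=sys.argv[1]
for n in sys.argv[2].split(','): cv2.imwrite(f'pics/{n}{k}.png',camera(n)[...,::-1])
E
python3 look.py 3 wrist,side
python3 - <<'E'
import cv2
s=cv2.imread('pics/side3.png')[240:330,280:400];cv2.imwrite('pics/side3z.png',cv2.resize(s,None,fx=6,fy=6,interpolation=cv2.INTER_CUBIC))
E
```

```text
Traceback (most recent call last):
  File "look.py", line 3, in <module>
    o=get_obs();print(o['time'],o['ee_pos'].round(4),o['tcp_rot'].round(2),o['opening'].round(4),o['wrist_force'].round(1))
                                                                           ^^^^^^^^^^^^^^^^^^
AttributeError: 'float' object has no attribute 'round'
[ WARN:0@0.021] global loadsave.cpp:275 findDecoder imread_('pics/side3.png'): can't open/read file: check file path/integrity
Traceback (most recent call last):
TypeError: 'NoneType' object is not subscriptable
```

```bash
sed -i "s/o\['opening'\].round(4)/round(o['opening'],4)/" look.py
python3 look.py 3 wrist,side
python3 - <<'E'
import cv2
s=cv2.imread('pics/side3.png')[240:330,280:400];cv2.imwrite('pics/side3z.png',cv2.resize(s,None,fx=6,fy=6,interpolation=cv2.INTER_CUBIC))
E
```

```text
3.8167 [ 0.522  -0.3148  0.0879] [1.7993e+02 1.0000e-02 6.9520e+01] 0.0427 [ 0.2 -1.   0.7]
```

View pics/side3z.png

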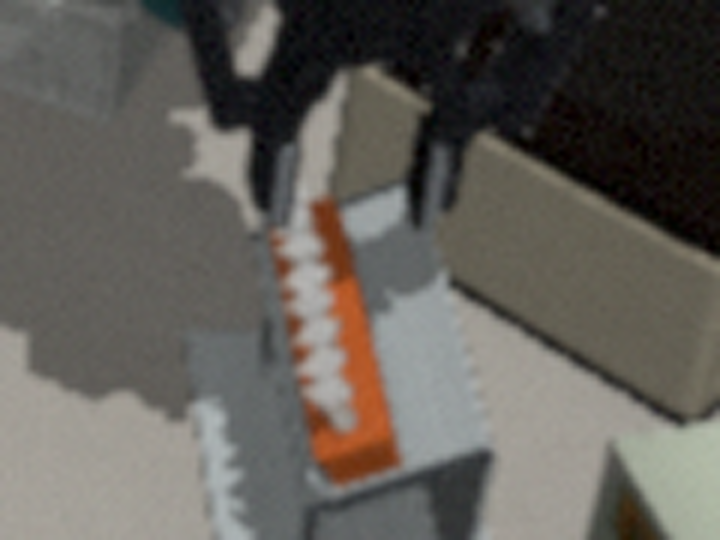

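View pics/wrist3.png

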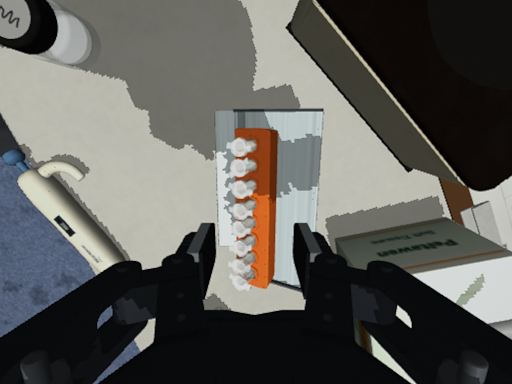

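play_rows(commands="0.46 0.5 0 -2 0; 0.46 0.5 0 -4 0; 0.46 0.5 0 -5 0; 0.46 0.5 0 -5 0")

```text
time: 4.25
ee_pos: [0.522, -0.3145, 0.0814]
tcp_rot: [-180.0, -0.0, 69.5]
wrist_force: [-0.4, -0.1, -1.2]
opening: 0.0391
```

play_rows(commands="0.44 0 0 -2 0; 0.44 0 0 -3 0; 0.44 0 0 -3 0")

```text
time: 4.5
ee_pos: [0.522, -0.3145, 0.0785]
tcp_rot: [-180.0, -0.0, 69.5]
wrist_force: [-0.0, -0.5, -0.7]
opening: 0.0377
```

play_rows(commands="0.44 0 0 -1.5 0; 0.44 0 0 -3 0; 0.44 0 0 -3 0")

```text
time: 4.75
ee_pos: [0.522, -0.3145, 0.0754]
tcp_rot: [-180.0, -0.0, 69.5]
wrist_force: [0.0, -0.3, -0.5]
opening: 0.0377
```

play_rows(commands="0.43 0 0 -1 0; 0.43 0 0 -2 0; 0.43 0 0 -2 0")

```text
time: 5.0
ee_pos: [0.5221, -0.3145, 0.0735]
tcp_rot: [-180.0, -0.0, 69.5]
wrist_force: [-0.5, -0.4, 0.2]
opening: 0.0365
```

```bash
python3 look.py 4 wrist,side
python3 - <<'E'
import cv2
s=cv2.imread('pics/side4.png')[240:330,280:400];s=cv2.resize(s,None,fx=6,fy=6,interpolation=cv2.INTER_CUBIC)
cv2.imwrite('pics/side4z.png',s)
s=cv2.imread('pics/wrist4.png')[100:320,180:330];s=cv2.resize(s,None,fx=2.7,fy=2.7,interpolation=cv2.INTER_CUBIC)
cv2.imwrite('pics/wrist4z.png',s)
E
```

```text
5.0 [ 0.5221 -0.3145  0.0735] [-179.98   -0.     69.52] 0.0365 [-0.5 -0.4  0.2]
```

View pics/side4z.png

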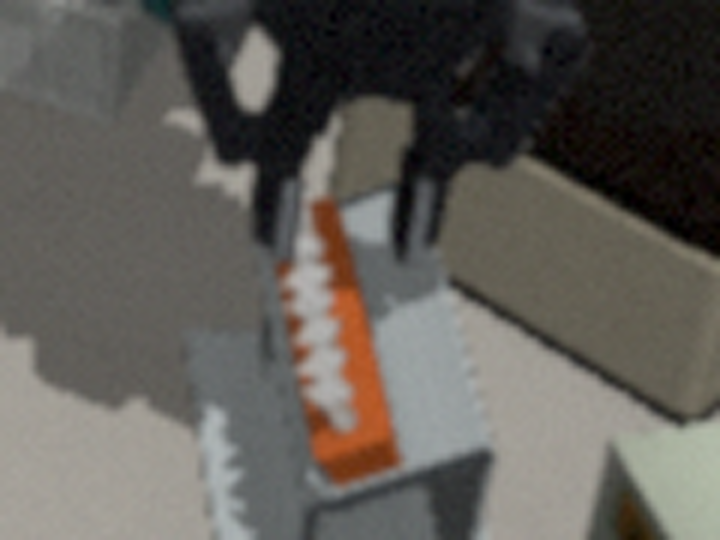

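View pics/wrist4z.png

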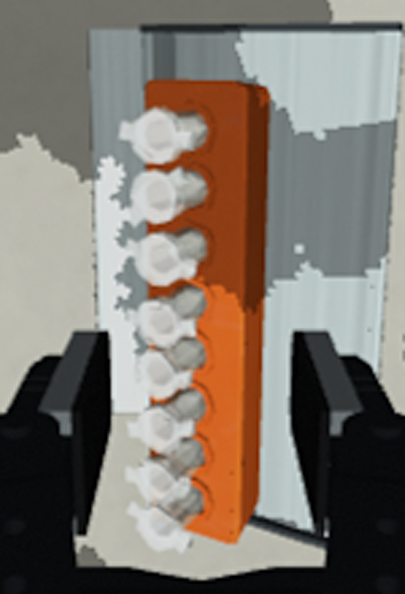

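play_rows(commands="0.42 0 0 -1 0; 0.42 0 0 -2 0; 0.42 0 0 -2 0")

```text
time: 5.35
ee_pos: [0.5221, -0.3145, 0.0715]
tcp_rot: [-180.0, -0.0, 69.5]
wrist_force: [0.1, 0.2, -0.1]
opening: 0.0361
```

play_rows(commands="0.40 0 0 -1 0; 0.40 0 0 -2 0; 0.40 0 0 -2 0")

```text
time: 5.6
ee_pos: [0.5221, -0.3145, 0.0695]
tcp_rot: [-180.0, -0.0, 69.5]
wrist_force: [-0.2, 0.3, 0.2]
opening: 0.0342
```

play_rows(commands="0.38 0 0 0 0; 0.36 0 0 0 0; 0.34 0 0 0 0; 0.34 0 0 0 0", force=20)

```text
time: 5.93
ee_pos: [0.5222, -0.3146, 0.0699]
tcp_rot: [180.0, -0.0, 69.5]
wrist_force: [0.4, -0.5, -0.1]
opening: 0.0286
```

```bash
python3 look.py 5 wrist,side
python3 - <<'E'
import cv2
s=cv2.imread('pics/side5.png')[240:330,280:400];s=cv2.resize(s,None,fx=4,fy=4,interpolation=cv2.INTER_CUBIC)
t=cv2.imread('pics/wrist5.png')[100:320,180:330];t=cv2.resize(t,None,fx=1.636,fy=1.636,interpolation=cv2.INTER_CUBIC)
cv2.imwrite('pics/c5z.png',cv2.hconcat([s,t[:360]]) if s.shape[0]==t.shape[0] else s)
cv2.imwrite('pics/w5z.png',cv2.resize(cv2.imread('pics/wrist5.png')[100:320,180:330],None,fx=2.7,fy=2.7))
E
```

```text
5.9333 [ 0.5222 -0.3146  0.0699] [179.99  -0.    69.52] 0.0286 [ 0.4 -0.5 -0.1]
```

View pics/c5z.png

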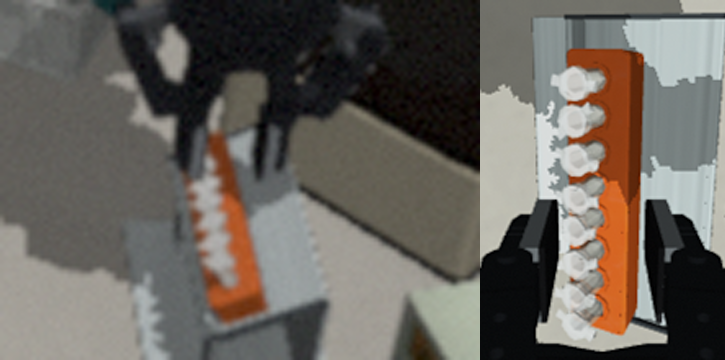

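View pics/w5z.png

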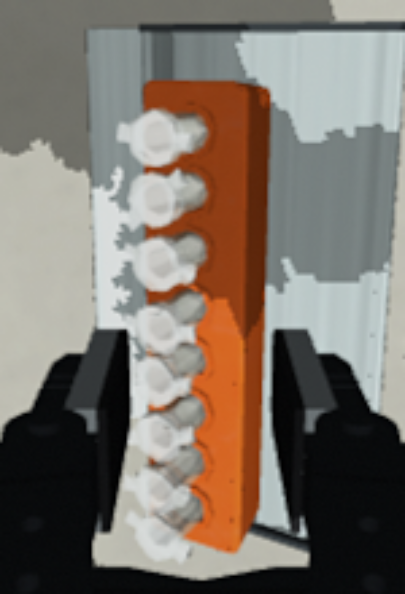

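Run:
```python
from h import *
np.set_printoptions(precision=1,suppress=True)
t=np.array([.5222,-.3146,.0699]);a=np.radians(-20.5); ex=np.array([np.cos(a),np.sin(a)]); ey=np.array([-ex[1],ex[0]])
for dz in(0,.01,.02,.03,.04): print(dz,[proj('side',t+np.r_[ex*s*.0143-ey*.011,dz]) for s in(-1,1)])
```

```text
0 [array([327.6, 298.3]), array([341.2, 298.5])]
0.01 [array([328.2, 294.8]), array([341.8, 295. ])]
0.02 [array([328.7, 291.2]), array([342.5, 291.5])]
0.03 [array([329.3, 287.7]), array([343.1, 287.9])]
0.04 [array([329.8, 284.1]), array([343.8, 284.3])]
```

Run:
```python
import cv2
s=cv2.imread('pics/side5.png')[255:310,305:375];cv2.imwrite('pics/side5z.png',cv2.resize(s,None,fx=10,fy=10,interpolation=cv2.INTER_NEAREST))
```

```text
(no output)
```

View pics/side5z.png

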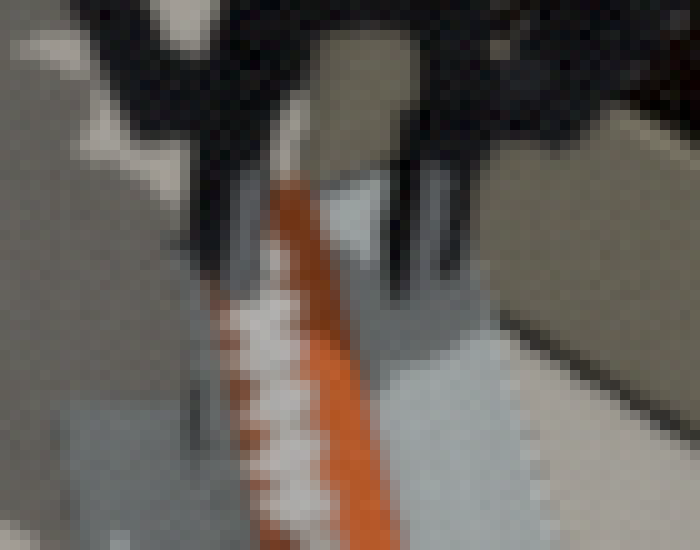

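play_rows(commands="0.52 0 0 0 0; 0.52 0 0 0 0; 0.52 0 0 -3 0; 0.52 0 0 -6 0; 0.52 0 0 -9 0; 0.52 0 0 -12 0; 0.52 0 0 -12 0")

```text
time: 6.62
ee_pos: [0.5217, -0.3143, 0.0568]
tcp_rot: [-179.9, -0.0, 69.5]
wrist_force: [-0.1, 0.5, -0.0]
opening: 0.0443
```

```bash
python3 look.py 6 wrist,side
python3 - <<'E'
import cv2
s=cv2.imread('pics/side6.png')[255:325,305:375];s=cv2.resize(s,None,fx=8,fy=8)
t=cv2.imread('pics/wrist6.png')[100:300,180:330];t=cv2.resize(t,(420,560))
cv2.imwrite('pics/c6.png',cv2.resize(cv2.hconcat([s,t]),None,fx=.8,fy=.8))
E
```

```text
6.6167 [ 0.5217 -0.3143  0.0568] [-1.7993e+02 -1.0000e-02  6.9520e+01] 0.0443 [-0.1  0.5 -0. ]
```

View pics/c6.png

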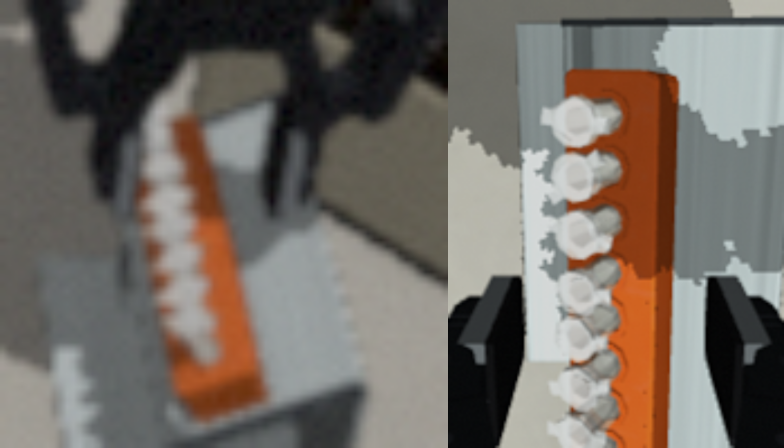

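play_rows(commands="0.5 0.7 -0.5 -3 0; 0.5 0.7 -0.5 -6 0; 0.5 0.7 -0.5 -9 0; 0.5 0.7 -0.5 -10 0; 0.5 0.7 -0.5 -10 0")

```text
time: 7.13
ee_pos: [0.5226, -0.3149, 0.0472]
tcp_rot: [-180.0, -0.0, 69.5]
wrist_force: [-0.1, -0.4, 1.0]
opening: 0.0434
```

```bash
python3 look.py 7 wrist,side
cat > cmp.py <<'E'
import cv2,sys
k=sys.argv[1]
s=cv2.imread(f'pics/side{k}.png')[255:325,305:375];s=cv2.resize(s,None,fx=8,fy=8)
t=cv2.imread(f'pics/wrist{k}.png')[100:300,180:330];t=cv2.resize(t,(420,560))
cv2.imwrite(f'pics/c{k}.png',cv2.resize(cv2.hconcat([s,t]),None,fx=.8,fy=.8))
E
python3 cmp.py 7
```

```text
7.1333 [ 0.5226 -0.3149  0.0472] [-1.7996e+02 -1.0000e-02  6.9520e+01] 0.0434 [-0.1 -0.4  1. ]
```

View pics/c7.png

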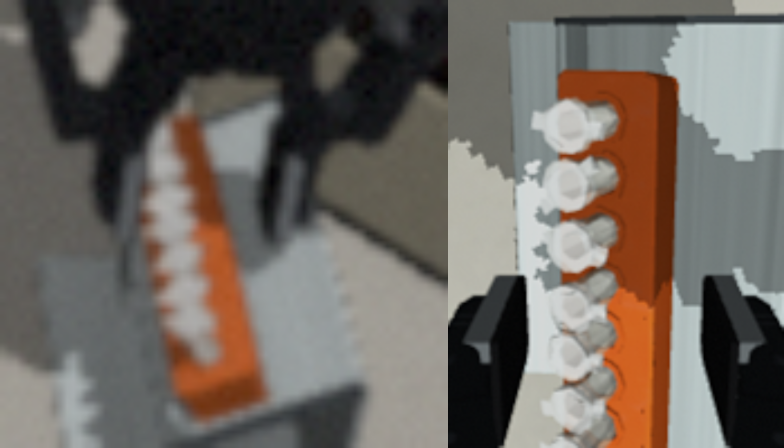

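play_rows(commands="0.46 0 0 -2 0; 0.46 0 0 -4 0; 0.46 0 0 -6 0; 0.46 0 0 -6 0")

```text
time: 7.57
ee_pos: [0.5226, -0.3149, 0.0412]
tcp_rot: [-180.0, -0.0, 69.5]
wrist_force: [0.2, 1.5, -1.0]
opening: 0.0394
```

play_rows(commands="0.44 0 0 -2 0; 0.44 0 0 -3 0; 0.44 0 0 -3 0")

```text
time: 7.82
ee_pos: [0.5227, -0.315, 0.0385]
tcp_rot: [-180.0, -0.0, 69.5]
wrist_force: [-0.6, -0.4, -0.4]
opening: 0.0377
```

```bash
python3 look.py 8 wrist,side; python3 cmp.py 8
```

```text
7.8167 [ 0.5227 -0.315   0.0385] [-179.98   -0.     69.52] 0.0377 [-0.6 -0.4 -0.4]
```

View pics/c8.png

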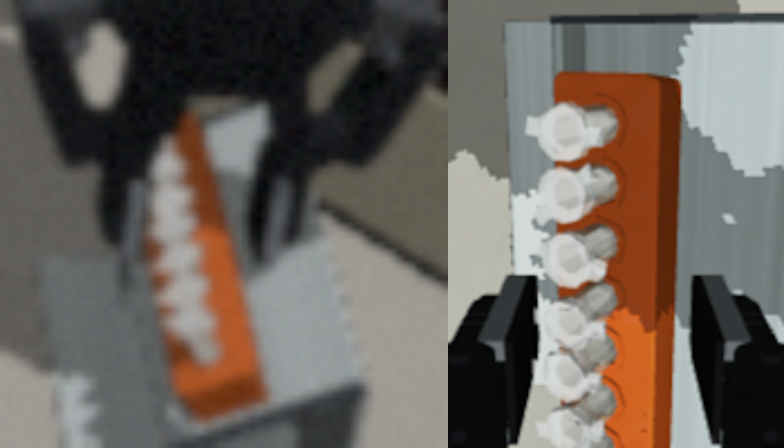

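play_rows(commands="0.43 0 0 -1 0; 0.42 0 0 -2 0; 0.42 0 0 -2 0")

```text
time: 8.17
ee_pos: [0.5228, -0.315, 0.0365]
tcp_rot: [-180.0, -0.0, 69.5]
wrist_force: [0.1, -0.2, -0.2]
opening: 0.036
```

play_rows(commands="0.41 0 0 -1 0; 0.41 0 0 -2 0; 0.41 0 0 -2 0")

```text
time: 8.42
ee_pos: [0.5227, -0.315, 0.0345]
tcp_rot: [-180.0, -0.0, 69.5]
wrist_force: [-0.1, 0.1, -0.3]
opening: 0.0351
```

play_rows(commands="0.39 0 0 0 0; 0.38 0 0 0 0; 0.37 0 0 0 0; 0.37 0 0 0 0")

```text
time: 8.75
ee_pos: [0.5228, -0.315, 0.0348]
tcp_rot: [-180.0, -0.0, 69.5]
wrist_force: [-0.5, 0.0, -0.6]
opening: 0.0316
```

```bash
python3 look.py 9 wrist,side; python3 cmp.py 9
```

```text
8.75 [ 0.5228 -0.315   0.0348] [-180.     -0.     69.52] 0.0316 [-0.5  0.  -0.6]
```

View pics/c9.png

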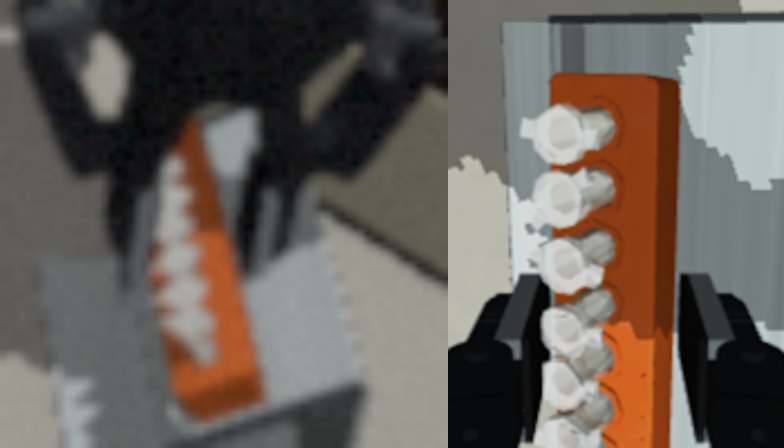

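play_rows(commands="0.36 0 0 0 0; 0.35 0 0 0 0; 0.34 0 0 0 0; 0.33 0 0 0 0; 0.33 0 0 0 0")

```text
time: 9.27
ee_pos: [0.5232, -0.3152, 0.0358]
tcp_rot: [179.9, 0.0, 69.5]
wrist_force: [-0.8, 0.9, 6.5]
opening: 0.0286
```

```bash
python3 look.py 10 wrist,side; python3 cmp.py 10
```

```text
9.2667 [ 0.5232 -0.3152  0.0358] [1.7992e+02 1.0000e-02 6.9520e+01] 0.0286 [-0.8  0.9  6.5]
```

View pics/c10.png

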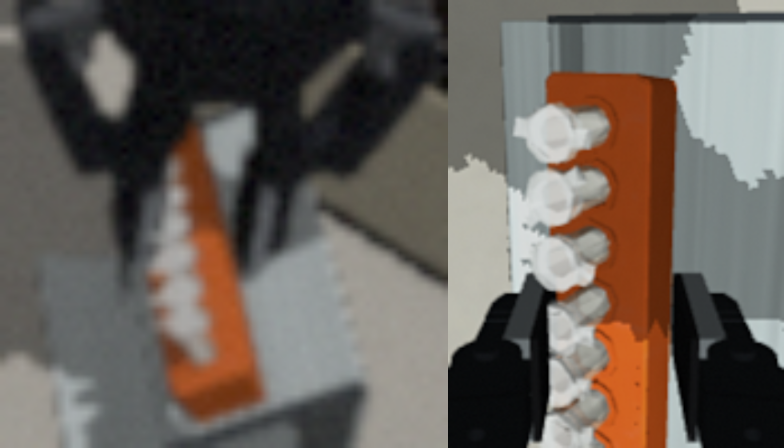

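Run:
```python
import cv2
a=[cv2.resize(cv2.imread(f'pics/wrist{k}.png')[120:290,200:312],None,fx=3.5,fy=3.5,interpolation=cv2.INTER_NEAREST) for k in (9,10)]
cv2.imwrite('pics/cmp910.png',cv2.hconcat(a))
```

```text
(no output)
```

View pics/cmp910.png

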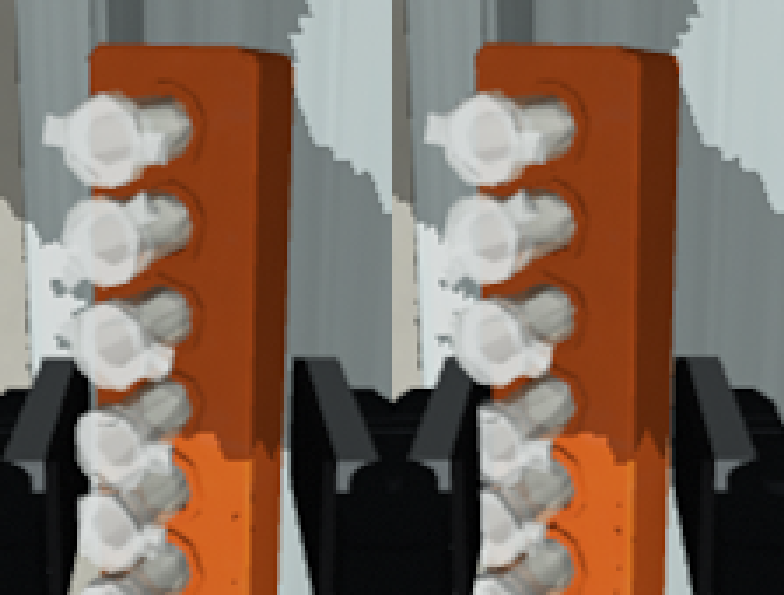

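Run:
```python
from h import *
import cv2
t=np.array([.5232,-.3152,.0358]);a=np.radians(-20.5); ex=np.array([np.cos(a),np.sin(a)]); ey=np.array([-ex[1],ex[0]])
s=cv2.imread('pics/side10.png');k=12;u0,v0=312,262
z=cv2.resize(s[v0:v0+45,u0:u0+60],None,fx=k,fy=k,interpolation=cv2.INTER_CUBIC)
for h,c in((.0,(255,0,255)),(.03,(0,0,255)),(.04,(0,255,255)),(.05,(0,255,0)),(.06,(255,0,0))):
    for sx in(-1,1):
        p=[proj('side',t+np.r_[ex*sx*.0143+ey*e,h]) for e in(-.011,.011)]
        p=[tuple(int(round((q[i]+.5-(u0,v0)[i])*k)) for i in(0,1)) for q in p]
        cv2.line(z,p[0],p[1],c,1)
cv2.imwrite('pics/s10z.png',z)
```

```text
(no output)
```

View pics/s10z.png

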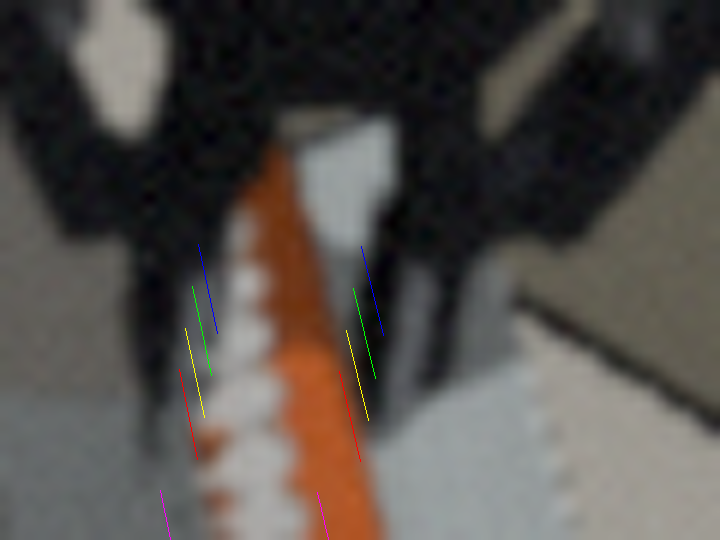

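play_rows(commands="0.34 0 0 3 0; 0.36 0 0 20 0; 0.5 0 0 40 0; 0.8 6 -2 45 0; 0.8 11.8 -4.4 45 0; 0.8 11.8 -4.4 45 0; 0.8 11.8 -4.4 35 0; 0.8 11.8 -4.4 25 0; 0.8 11.8 -4.4 15 0; 0.8 11.8 -4.4 15 0")

```text
time: 10.2
ee_pos: [0.5329, -0.3184, 0.0458]
tcp_rot: [-179.7, -0.1, 69.5]
wrist_force: [-0.7, 0.3, -0.2]
opening: 0.0686
```

```bash
python3 look.py 11 wrist,side; python3 cmp.py 11
```

```text
10.2 [ 0.5329 -0.3184  0.0458] [-1.797e+02 -6.000e-02  6.952e+01] 0.0686 [-0.7  0.3 -0.2]
```

View pics/c11.png

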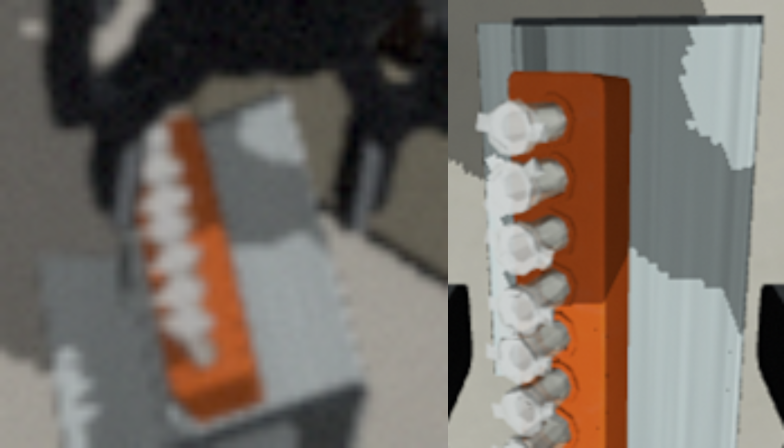

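View pics/wrist11.png

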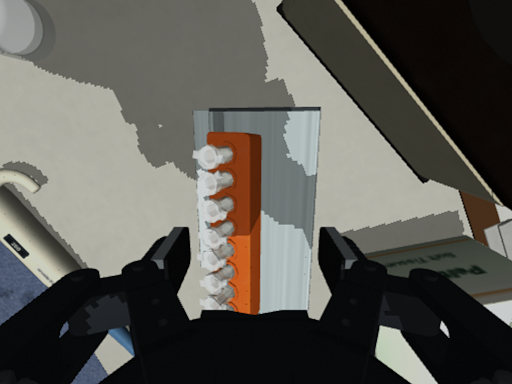

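play_rows(commands="0.8 0 0 -5 0; 0.8 0 0 -10 0; 0.8 0 0 -15 0; 0.8 0 0 -20 0; 0.8 0 0 -20 0")

```text
time: 10.72
ee_pos: [0.5341, -0.3191, 0.0284]
tcp_rot: [-179.9, -0.0, 69.5]
wrist_force: [-0.4, 0.1, -0.2]
opening: 0.0684
```

```bash
python3 look.py 12 wrist,side; python3 cmp.py 12
```

```text
10.7167 [ 0.5341 -0.3191  0.0284] [-1.7991e+02 -2.0000e-02  6.9520e+01] 0.0684 [-0.4  0.1 -0.2]
```

View pics/c12.png

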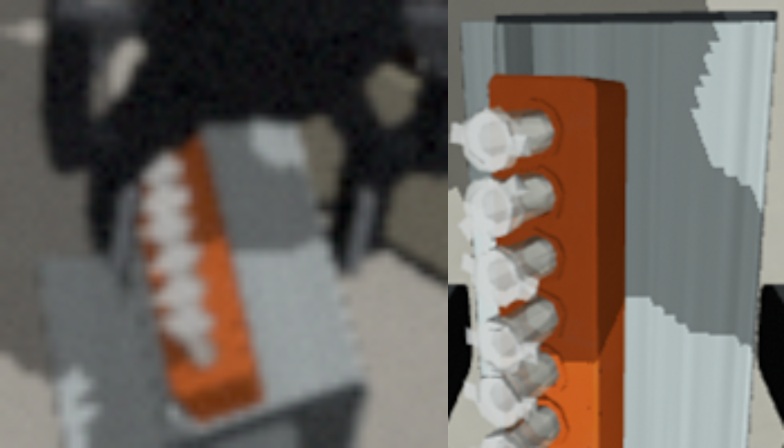

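play_rows(commands="0.8 0 0 -3 0; 0.8 0 0 -5 0; 0.8 2 -0.7 -5 0; 0.8 4 -1.5 -5 0; 0.8 6 -2.2 -5 0; 0.8 6 -2.2 -5 0")

```text
time: 11.32
ee_pos: [0.54, -0.3214, 0.0248]
tcp_rot: [-179.9, 0.0, 69.5]
wrist_force: [-4.1, 1.5, 3.4]
opening: 0.0681
```

```bash
python3 look.py 13 wrist,side; python3 cmp.py 13
```

```text
11.3167 [ 0.54   -0.3214  0.0248] [-1.7989e+02  1.0000e-02  6.9510e+01] 0.0681 [-4.1  1.5  3.4]
```

View pics/c13.png

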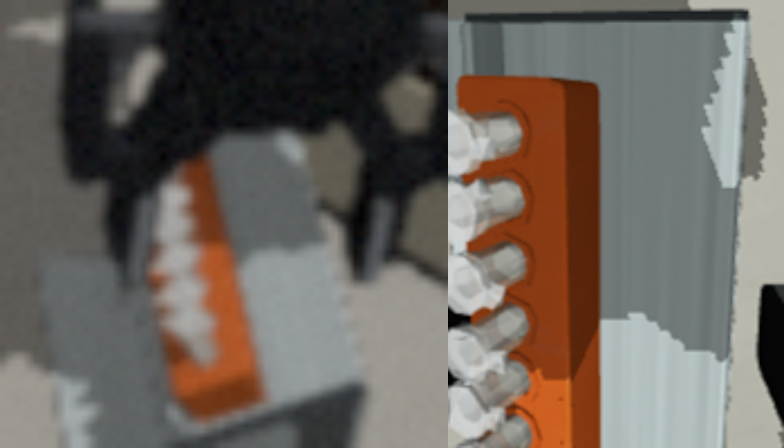

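play_rows(commands="0.8 1.9 -0.7 1 0; 0.8 3.8 -1.4 2 0; 0.8 5.6 -2.1 3.2 0; 0.8 7.5 -2.8 4.3 0; 0.8 7.5 -2.8 4.3 0")

```text
time: 11.83
ee_pos: [0.5478, -0.3243, 0.0293]
tcp_rot: [-179.9, 0.0, 69.5]
wrist_force: [-4.4, 1.4, 2.8]
opening: 0.0681
```

```bash
python3 look.py 14 wrist,side; python3 cmp.py 14
```

```text
11.8333 [ 0.5478 -0.3243  0.0293] [-179.93    0.     69.52] 0.0681 [-4.4  1.4  2.8]
```

View pics/c14.png

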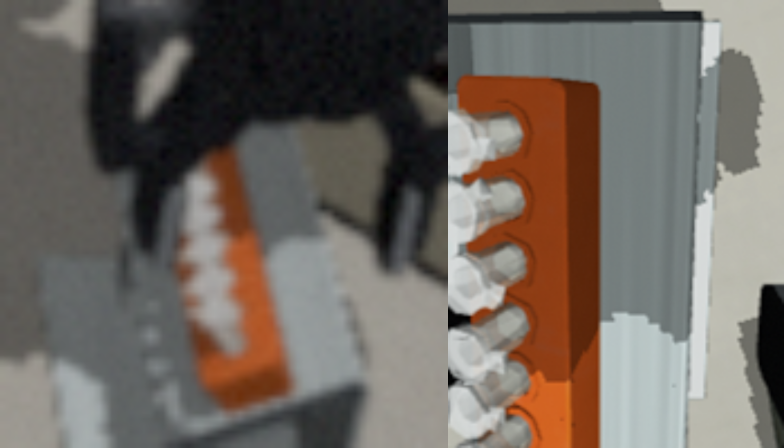

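play_rows(commands="0.8 1.9 -0.7 1 0; 0.8 3.8 -1.4 2 0; 0.8 5.6 -2.1 3.2 0; 0.8 7.5 -2.8 4.3 0; 0.8 9.4 -3.5 5.3 0; 0.8 11.2 -4.2 6.4 0; 0.8 13.1 -4.9 7.4 0; 0.8 13.1 -4.9 7.4 0")

```text
time: 12.6
ee_pos: [0.5607, -0.3291, 0.0365]
tcp_rot: [-179.9, -0.0, 69.5]
wrist_force: [-6.1, 2.3, 3.9]
opening: 0.0683
```

```bash
python3 look.py 15 wrist,side; python3 cmp.py 15
```

```text
12.6 [ 0.5607 -0.3291  0.0365] [-179.92   -0.     69.51] 0.0683 [-6.1  2.3  3.9]
```

View pics/c15.png

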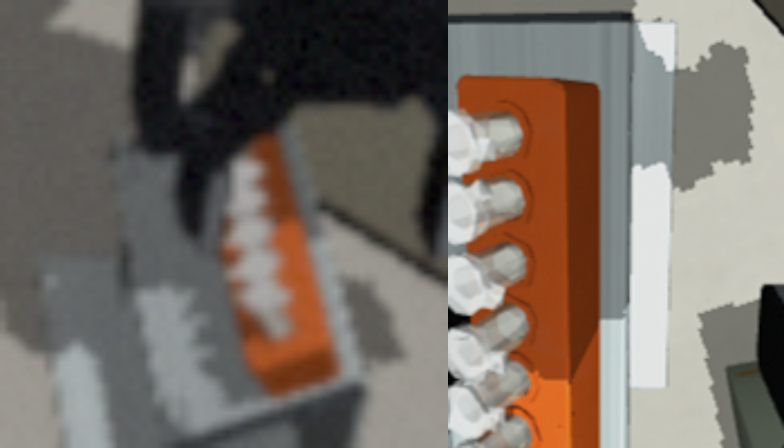

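View pics/wrist15.png

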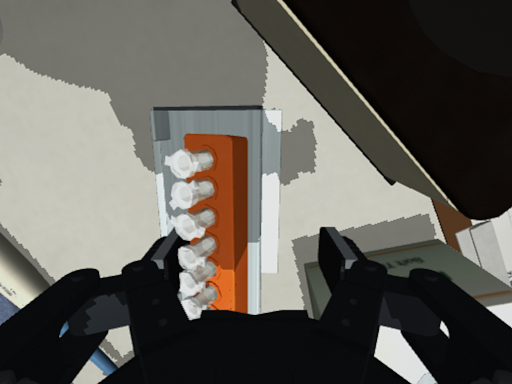

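play_rows(commands="0.74 0 0 0.3 0; 0.69 -1.4 0.5 0.7 0; 0.64 -2.8 1.0 1.1 0; 0.59 -4.2 1.5 1.5 0; 0.54 -5.6 2.1 1.8 0; 0.5 -7 2.6 2.2 0; 0.46 -8.4 3.1 2.5 0; 0.44 -9 3.4 2.7 0; 0.44 -9 3.4 2.7 0")

```text
time: 13.45
ee_pos: [0.547, -0.3241, 0.0408]
tcp_rot: [-179.5, 0.0, 69.5]
wrist_force: [-32.5, 13.4, 25.7]
opening: 0.0382
```

```bash
python3 look.py 16 wrist,side; python3 cmp.py 16
```

```text
13.45 [ 0.547  -0.3241  0.0408] [-1.7948e+02  1.0000e-02  6.9480e+01] 0.0382 [-32.5  13.4  25.7]
```

View pics/c16.png

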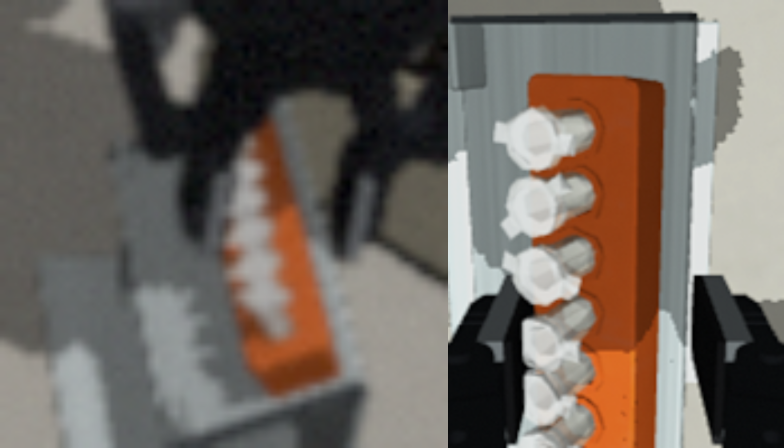

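View pics/wrist16.png

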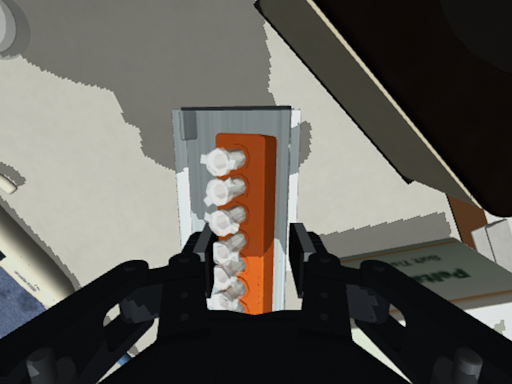

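play_rows(commands="0.45 0 0 1 0; 0.45 0 0 2 0; 0.45 0 0 3 0; 0.45 0 0 3 0")

```text
time: 13.88
ee_pos: [0.5494, -0.325, 0.0424]
tcp_rot: [-179.7, 0.0, 69.5]
wrist_force: [-17.0, 7.0, 9.9]
opening: 0.0386
```

```bash
python3 look.py 17 wrist,side; python3 cmp.py 17
```

```text
13.8833 [ 0.5494 -0.325   0.0424] [-179.7     0.     69.49] 0.0386 [-17.    7.    9.9]
```

View pics/c17.png

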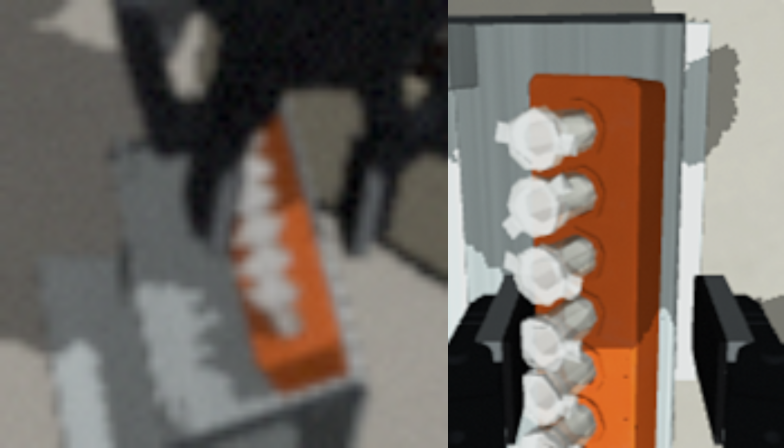

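play_rows(commands="0.45 0 0 1 0; 0.45 0 0 2 0; 0.45 0.9 -0.3 3 0; 0.45 1.9 -0.7 4 0; 0.45 1.9 -0.7 4 0")

```text
time: 14.4
ee_pos: [0.5546, -0.3268, 0.0464]
tcp_rot: [180.0, 0.0, 69.5]
wrist_force: [-0.5, 0.5, -1.3]
opening: 0.0383
```

```bash
python3 look.py 18 wrist,side; python3 cmp.py 18
```

```text
14.4 [ 0.5546 -0.3268  0.0464] [1.7996e+02 1.0000e-02 6.9520e+01] 0.0383 [-0.5  0.5 -1.3]
```

View pics/c18.png

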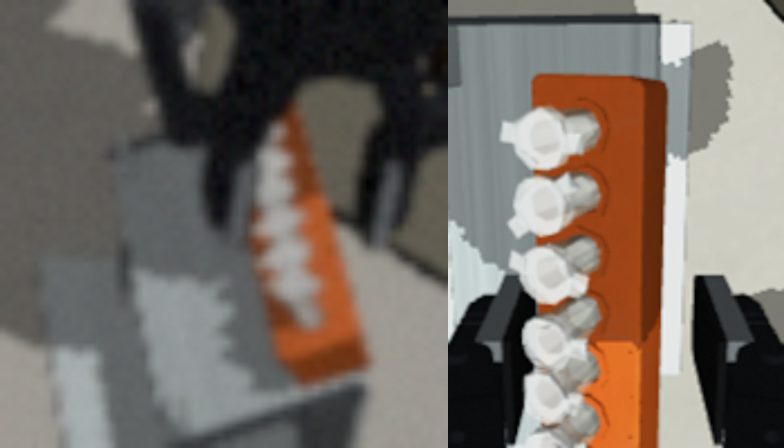

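play_rows(commands="0.42 -0.5 0.2 0.5 0; 0.40 -1 0.4 1 0; 0.38 -1.4 0.5 1.5 0; 0.36 -1.4 0.5 2 0; 0.34 -1.4 0.5 2 0; 0.34 -1.4 0.5 2 0", force=30)

```text
time: 15.0
ee_pos: [0.5529, -0.3262, 0.0482]
tcp_rot: [180.0, -0.0, 69.5]
wrist_force: [0.3, 0.6, -0.9]
opening: 0.0311
```

```bash
python3 look.py 19 wrist,side; python3 cmp.py 19
```

```text
15.0 [ 0.5529 -0.3262  0.0482] [179.98  -0.    69.52] 0.0311 [ 0.3  0.6 -0.9]
```

View pics/c19.png

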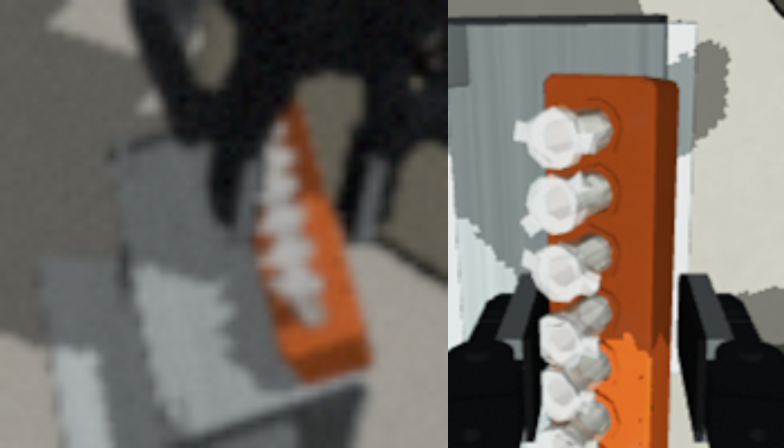

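play_rows(commands="0.3 0 0 0 0; 0.26 0 0 0.5 0; 0.22 0 0 1 0; 0.2 0 0 1 0; 0.2 0 0 1 0", force=40)

```text
time: 15.52
ee_pos: [0.5528, -0.3262, 0.0493]
tcp_rot: [180.0, 0.0, 69.5]
wrist_force: [-0.7, 0.5, 0.1]
opening: 0.0304
```

```bash
python3 look.py 20 wrist,side; python3 cmp.py 20
```

```text
15.5167 [ 0.5528 -0.3262  0.0493] [179.99   0.    69.52] 0.0304 [-0.7  0.5  0.1]
```

View pics/c20.png

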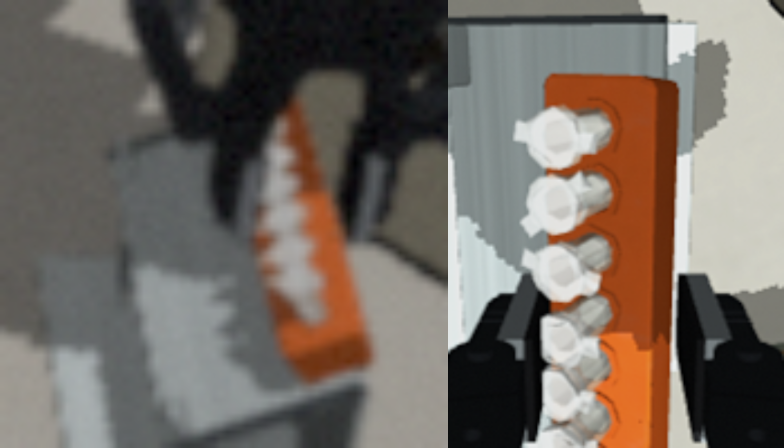

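play_rows(commands="0.40 1.5 -0.5 0 0; 0.42 1.9 -0.7 0 0; 0.42 1.9 -0.7 -3 0; 0.42 1.9 -0.7 -6 0; 0.42 1.9 -0.7 -7 0; 0.42 1.9 -0.7 -7 0", force=30)

```text
time: 16.12
ee_pos: [0.5546, -0.3268, 0.0416]
tcp_rot: [-180.0, -0.0, 69.5]
wrist_force: [0.7, -0.2, -0.2]
opening: 0.0363
```

```bash
python3 look.py 21 wrist,side; python3 cmp.py 21
```

```text
16.1167 [ 0.5546 -0.3268  0.0416] [-1.7998e+02 -1.0000e-02  6.9520e+01] 0.0363 [ 0.7 -0.2 -0.2]
```

View pics/c21.png

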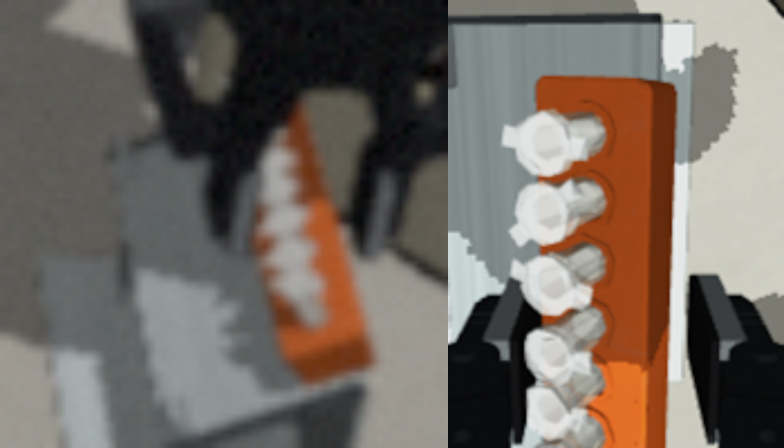

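play_rows(commands="0.40 -0.5 0.2 0 0; 0.38 -0.9 0.3 0.3 0; 0.36 -0.9 0.3 0.6 0; 0.33 -0.9 0.3 1 0; 0.3 -0.9 0.3 1.3 0; 0.26 -0.9 0.3 1.6 0; 0.22 -0.9 0.3 2 0; 0.22 -0.9 0.3 2 0", force=40)

```text
time: 16.88
ee_pos: [0.5538, -0.3266, 0.0443]
tcp_rot: [180.0, 0.0, 69.5]
wrist_force: [0.2, 0.4, -1.3]
opening: 0.0306
```

```bash
python3 look.py 22 wrist,side; python3 cmp.py 22
```

```text
16.8833 [ 0.5538 -0.3266  0.0443] [179.99   0.    69.52] 0.0306 [ 0.2  0.4 -1.3]
```

View pics/c22.png

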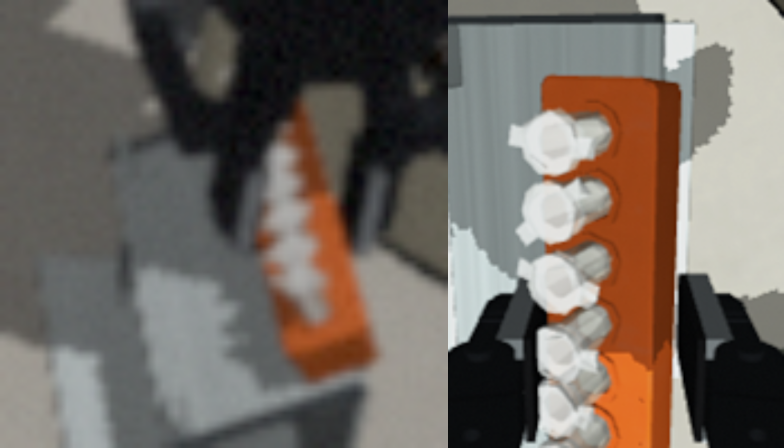

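play_rows(commands="0.2 0 0 3 0; 0.2 0 0 8 0; 0.2 0 0 16 0; 0.2 0 0 28 0; 0.2 0 0 40 0; 0.2 0 0 50 0; 0.2 0 0 50 0", force=40)

```text
time: 17.57
ee_pos: [0.5549, -0.3272, 0.0978]
tcp_rot: [179.7, 0.0, 69.5]
wrist_force: [0.7, -0.4, -0.8]
opening: 0.0311
```

```bash
python3 look.py 23 wrist,side,scene
python3 - <<'E'
import cv2
s=cv2.imread('pics/side23.png')[200:340,300:400];cv2.imwrite('pics/s23.png',cv2.resize(s,None,fx=4,fy=4,interpolation=cv2.INTER_CUBIC))
s=cv2.imread('pics/scene23.png')[100:180,290:390];cv2.imwrite('pics/sc23.png',cv2.resize(s,None,fx=6,fy=6,interpolation=cv2.INTER_CUBIC))
E
```

```text
17.5667 [ 0.5549 -0.3272  0.0978] [1.7975e+02 5.0000e-02 6.9520e+01] 0.0311 [ 0.7 -0.4 -0.8]
```

View pics/s23.png

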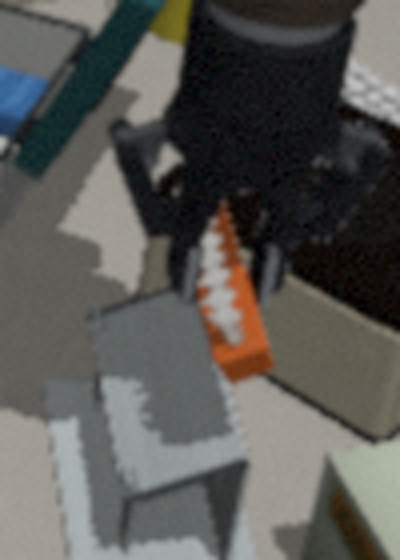

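View pics/sc23.png

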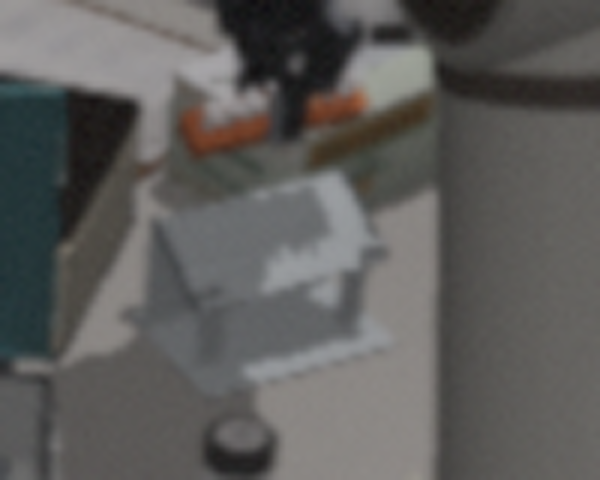

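View pics/wrist23.png

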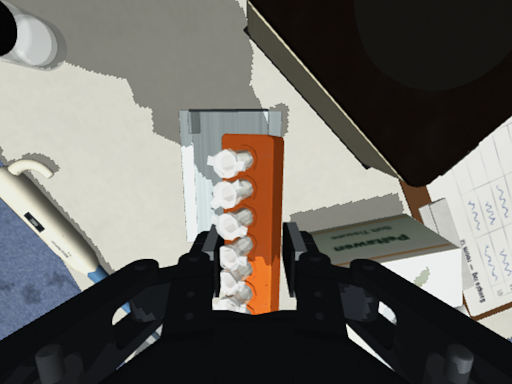

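play_rows(commands="0.2 0 0 35 0; 0.2 -5 2 70 0; 0.2 -20 15 100 7; 0.2 -45 40 120 14; 0.2 -70 70 122 21; 0.2 -90 100 122 28; 0.2 -105 130 122 35; 0.2 -105 165 122 42; 0.2 -100 200 122 49; 0.2 -90 225 122 56")

```text
time: 18.55
ee_pos: [0.4626, -0.0994, 0.2163]
tcp_rot: [180.0, -0.0, 125.9]
wrist_force: [1.5, -0.8, -0.1]
opening: 0.0307
```

play_rows(commands="0.2 4 8 -5 4; 0.2 9 17 -10 8; 0.2 9 17 -10 8; 0.2 9 17 -10 8")

```text
time: 18.88
ee_pos: [0.4724, -0.0843, 0.2055]
tcp_rot: [-179.9, -0.1, 133.5]
wrist_force: [0.5, 0.2, -1.4]
opening: 0.0307
```

```bash
python3 look.py 24 wrist,side,scene
```

```text
18.8833 [ 0.4724 -0.0843  0.2055] [-1.7994e+02 -7.0000e-02  1.3346e+02] 0.0307 [ 0.5  0.2 -1.4]
```

View pics/wrist24.png

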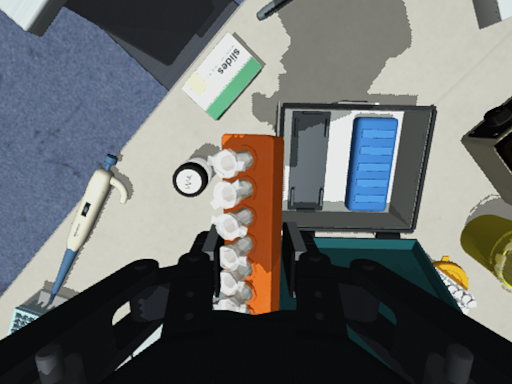

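View pics/side24.png

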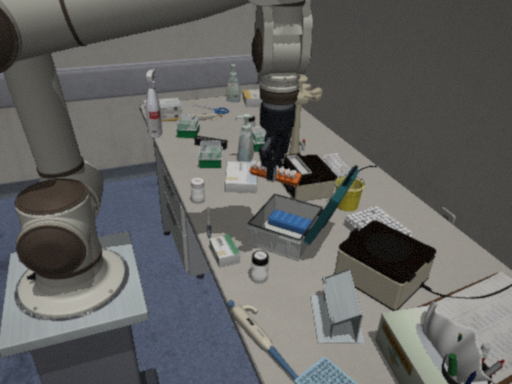

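Run:
```python
import cv2
s=cv2.imread('pics/wrist24.png')[92:242,268:448];cv2.imwrite('pics/w24z.png',cv2.resize(s,None,fx=4,fy=4,interpolation=cv2.INTER_CUBIC))
```

```text
(no output)
```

View pics/w24z.png

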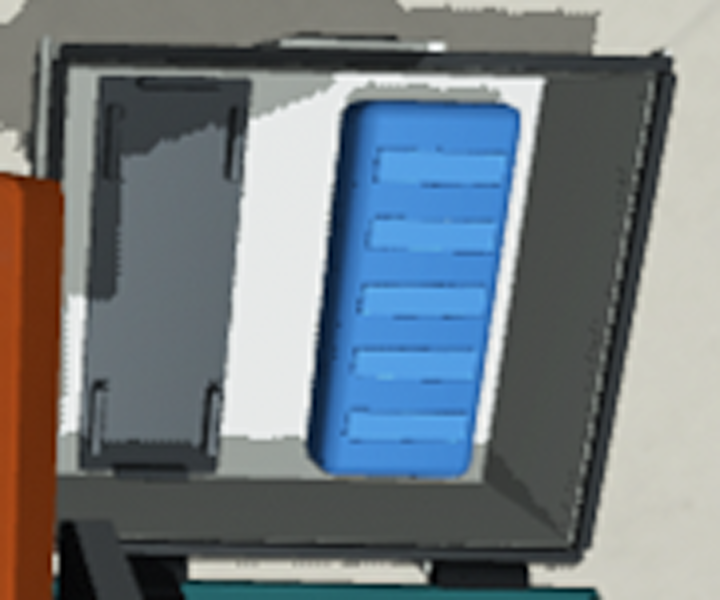

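Run:
```python
from h import *
np.set_printoptions(precision=4,suppress=True)
pose=([.4724,-.0843,.2055],[-179.94,-.07,133.46])
Z=lambda p:(268+p[0]/4-.4,92+p[1]/4-.4)
P=[onz('wrist',Z(p),.010,pose)[:2] for p in [(100,79),(250,81),(216,470),(80,468)]]
print(np.array(P)); print('cradle c',np.mean(P,0))
for i in range(4): d=P[(i+1)%4]-P[i];print(np.linalg.norm(d),np.degrees(np.arctan2(d[1],d[0])))
Q=[onz('wrist',Z(p),.066,pose)[:2] for p in [(50,46),(674,60),(582,560)]]
print(np.array(Q),'case c',(Q[0]+Q[2])/2)
for a,b in((0,1),(1,2)): d=Q[b]-Q[a];print(np.linalg.norm(d),np.degrees(np.arctan2(d[1],d[0])))
```

```text
[[ 0.4605  0.0038]
 [ 0.4964  0.037 ]
 [ 0.5864 -0.0617]
 [ 0.5507 -0.0946]]
cradle c [ 0.5235 -0.0289]
0.04888511607100273 42.76951035077149
0.13355127217637214 -47.66620670819645
0.04851803560504113 -137.34635656752266
0.13345086982629586 132.49111346014834
[[ 0.4396 -0.0054]
 [ 0.567   0.1105]
 [ 0.6667  0.0003]] case c [ 0.5532 -0.0025]
0.172181041063181 42.274377954821595
0.14856031337017522 -47.86014721512395
```

play_rows(commands="0.2 20 20 0 -1; 0.2 38 42 -20 -1; 0.2 48 54 -50 -1; 0.2 50.3 56.9 -75 -1; 0.2 50.3 56.9 -85 -1; 0.2 50.3 56.9 -85 -1; 0.2 50.3 56.9 -85 -1")

```text
time: 19.62
ee_pos: [0.5227, -0.0284, 0.122]
tcp_rot: [-180.0, 0.0, 132.4]
wrist_force: [-0.7, -0.4, -1.0]
opening: 0.0307
```

```bash
python3 look.py 25 wrist,side,scene
python3 - <<'E'
import cv2
s=cv2.imread('pics/side25.png')[160:280,235:365];a=cv2.resize(s,None,fx=3.5,fy=3.5,interpolation=cv2.INTER_CUBIC)
s=cv2.imread('pics/scene25.png')[115:235,230:330];b=cv2.resize(s,None,fx=3.5,fy=3.5,interpolation=cv2.INTER_CUBIC)
cv2.imwrite('pics/ss25.png',cv2.hconcat([a,b]))
E
```

```text
19.6167 [ 0.5227 -0.0284  0.122 ] [-1.8000e+02  1.0000e-02  1.3244e+02] 0.0307 [-0.7 -0.4 -1. ]
```

View pics/wrist25.png

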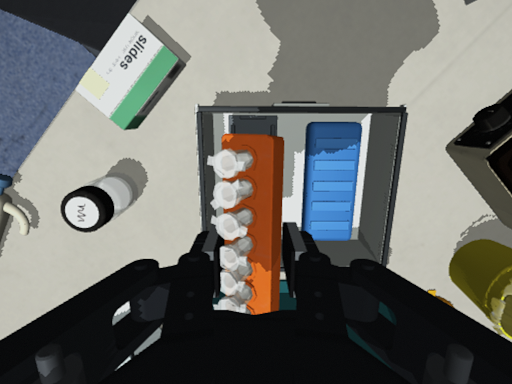

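View pics/ss25.png

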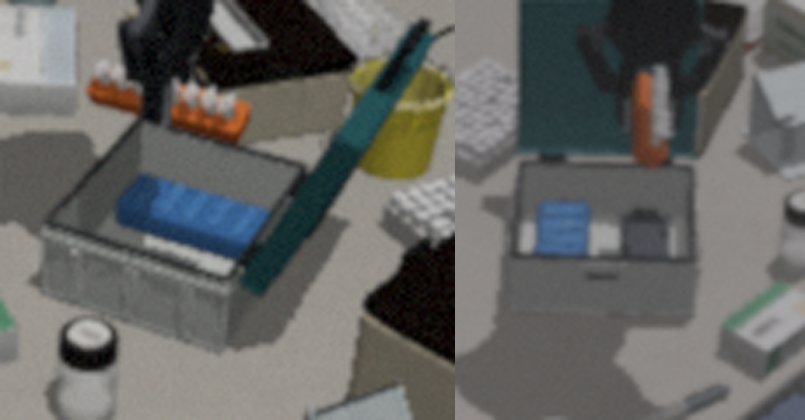

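Run:
```python
from h import *
import cv2
np.set_printoptions(precision=4,suppress=True)
pose=([.5227,-.0284,.122],[180,0.01,132.44])
s=cv2.imread('pics/wrist25.png')[98:260,190:412];cv2.imwrite('pics/w25z.png',cv2.resize(s,None,fx=3.5,fy=3.5,interpolation=cv2.INTER_CUBIC))
# expected cradle corners & rim
c=np.array([.5237,-.0285]);a=np.radians(-47.4);X=np.array([np.cos(a),np.sin(a)]);Y=np.array([-X[1],X[0]])
for sx,sy in((-1,-1),(-1,1)): print('cr',proj('wrist',np.r_[c+X*sx*.068+Y*sy*.025,.010],pose))
C=c+Y*.04
for sx,sy in((-1,-1),(-1,1),(1,1)): print('rim',proj('wrist',np.r_[C+X*sx*.075+Y*sy*.086,.066],pose))
```

```text
cr [227.9574 114.6662]
cr [277.1605 114.5645]
rim [195.6965 105.4259]
rim [406.9432 104.9805]
rim [384.9078 269.4824]
```

View pics/w25z.png

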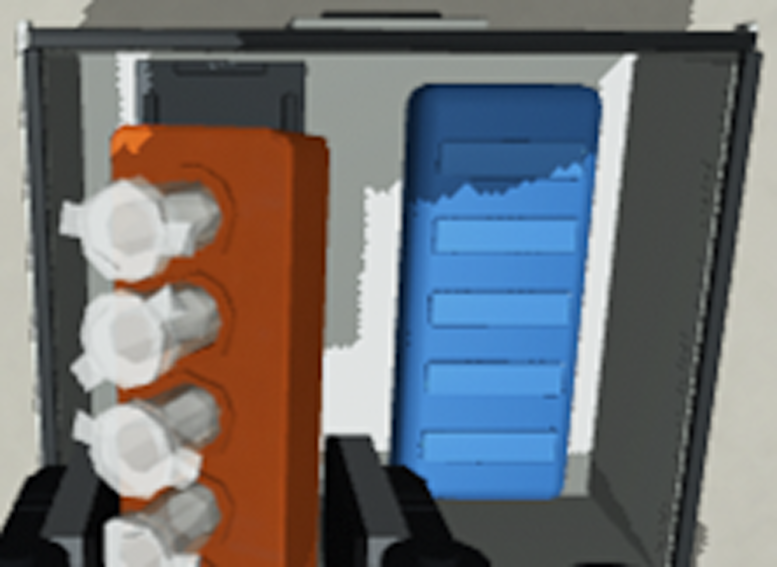

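play_rows(commands="0.2 0.3 -0.3 -30 0; 0.2 0.3 -0.3 -60 0; 0.2 0.3 -0.3 -85 0; 0.2 0.3 -0.3 -105 0; 0.2 0.3 -0.3 -112 0; 0.2 0.3 -0.3 -112 0; 0.2 0.3 -0.3 -112 0")

```text
time: 20.35
ee_pos: [0.5241, -0.0282, 0.0107]
tcp_rot: [179.9, 0.1, 132.5]
wrist_force: [0.1, -0.5, -0.5]
opening: 0.0309
```

```bash
python3 look.py 26 wrist,side,scene
cat > ss.py <<'E'
import cv2,sys
k=sys.argv[1]
s=cv2.imread(f'pics/side{k}.png')[165:275,240:340];a=cv2.resize(s,None,fx=4,fy=4,interpolation=cv2.INTER_CUBIC)
s=cv2.imread(f'pics/scene{k}.png')[115:225,235:325];b=cv2.resize(s,None,fx=4,fy=4,interpolation=cv2.INTER_CUBIC)
cv2.imwrite(f'pics/ss{k}.png',cv2.hconcat([a,b]))
E
python3 ss.py 26
```

```text
20.35 [ 0.5241 -0.0282  0.0107] [1.7994e+02 7.0000e-02 1.3250e+02] 0.0309 [ 0.1 -0.5 -0.5]
```

View pics/wrist26.png

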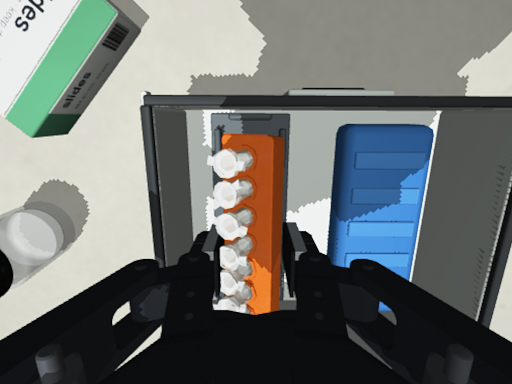

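View pics/ss26.png

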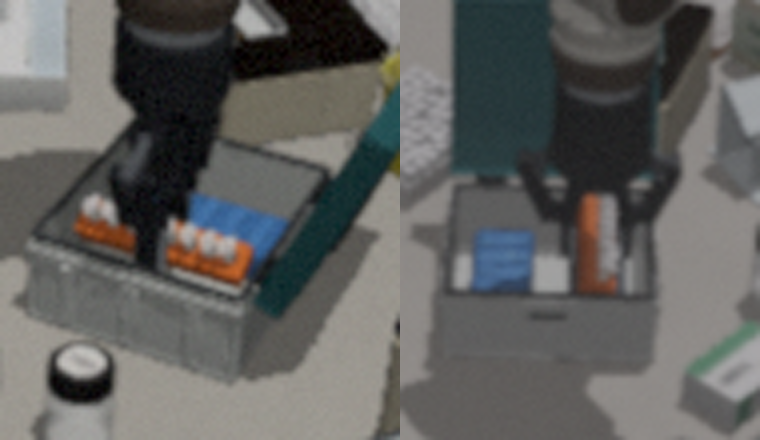

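play_rows(commands="0.2 0 0 -6 0; 0.2 0 0 -12 0; 0.2 0 0 -16 0; 0.2 0 0 -18 0; 0.2 0 0 -18 0")

```text
time: 20.92
ee_pos: [0.5228, -0.0279, -0.0097]
tcp_rot: [-179.9, -0.1, 132.5]
wrist_force: [-0.3, 0.9, -1.1]
opening: 0.031
```

play_rows(commands="0.2 0 0 -1.5 0; 0.2 0 0 -3 0; 0.2 0 0 -3 0")

```text
time: 21.17
ee_pos: [0.5233, -0.0279, -0.012]
tcp_rot: [-180.0, -0.0, 132.5]
wrist_force: [0.0, -0.2, -1.0]
opening: 0.031
```

play_rows(commands="0.2 0 0 -1 0; 0.2 0 0 -2 0; 0.2 0 0 -2 0")

```text
time: 21.42
ee_pos: [0.5233, -0.0279, -0.0139]
tcp_rot: [-180.0, -0.0, 132.5]
wrist_force: [-0.1, -0.4, -0.9]
opening: 0.0306
```

play_rows(commands="0.2 0 0 -1 0; 0.2 0 0 -2 0; 0.2 0 0 -2 0")

```text
time: 21.67
ee_pos: [0.5232, -0.0279, -0.016]
tcp_rot: [-180.0, -0.0, 132.5]
wrist_force: [-0.2, 0.5, -0.2]
opening: 0.0311
```

play_rows(commands="0.2 0 0 -1 0; 0.2 0 0 -2 0; 0.2 0 0 -2 0")

```text
time: 21.92
ee_pos: [0.524, -0.028, -0.0168]
tcp_rot: [179.9, 0.1, 132.5]
wrist_force: [-0.7, 1.2, 5.8]
opening: 0.0306
```

```bash
python3 look.py 27 wrist,side,scene; python3 ss.py 27
```

```text
21.9167 [ 0.524  -0.028  -0.0168] [1.7993e+02 7.0000e-02 1.3252e+02] 0.0306 [-0.7  1.2  5.8]
```

View pics/wrist27.png

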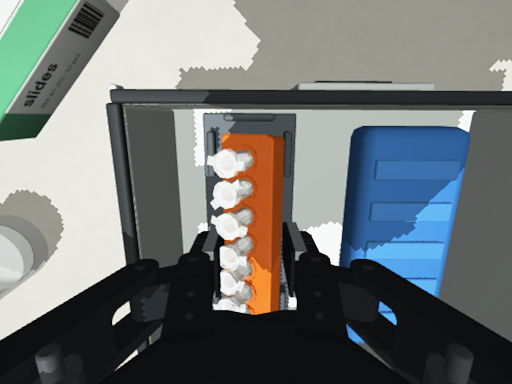

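View pics/ss27.png

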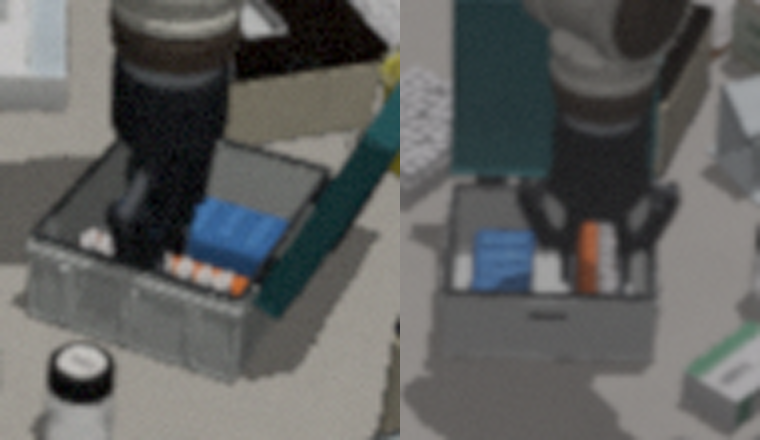

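play_rows(commands="0.22 0 0 0 0; 0.22 0 0 -0.5 0; 0.22 0 0 -1 0; 0.22 0 0 -1 0", force=20)

```text
time: 22.4
ee_pos: [0.5246, -0.0279, -0.017]
tcp_rot: [179.9, 0.1, 132.5]
wrist_force: [-1.9, 2.4, 10.2]
opening: 0.0311
```

play_rows(commands="0.22 0 0 -1 0; 0.22 0 0 -1 0; 0.22 0 0 -1 0", force=20)

```text
time: 22.65
ee_pos: [0.5256, -0.0278, -0.0174]
tcp_rot: [179.8, 0.2, 132.5]
wrist_force: [2.8, 2.9, 12.0]
opening: 0.0307
```

play_rows(commands="0.355 0 0 0.5 0; 0.36 0 0 0.5 0; 0.365 0 0 0.5 0; 0.37 0 0 0.5 0; 0.37 0 0 0.5 0", force=20)

```text
time: 23.07
ee_pos: [0.5254, -0.0276, -0.0172]
tcp_rot: [179.8, 0.2, 132.5]
wrist_force: [1.8, 3.8, 10.7]
opening: 0.0318
```

```bash
python3 look.py 28 wrist
python3 - <<'E'
import cv2
s=cv2.imread('pics/wrist28.png')[90:320,190:330];a=cv2.resize(s,None,fx=2.6,fy=2.6,interpolation=cv2.INTER_CUBIC)
s=cv2.imread('pics/wrist27.png')[90:320,190:330];b=cv2.resize(s,None,fx=2.6,fy=2.6,interpolation=cv2.INTER_CUBIC)
cv2.imwrite('pics/ww28.png',cv2.hconcat([b,a]))
E
```

```text
23.0667 [ 0.5254 -0.0276 -0.0172] [1.7979e+02 1.7000e-01 1.3255e+02] 0.0318 [ 1.8  3.8 10.7]
```

View pics/ww28.png

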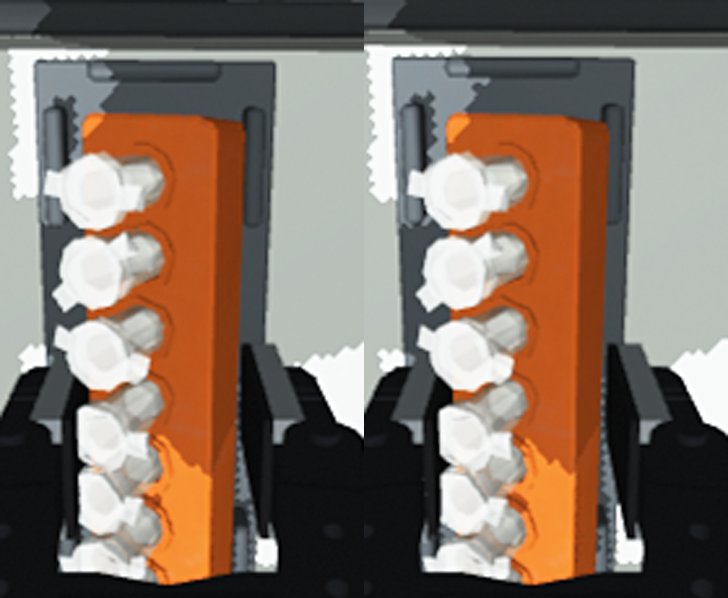

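play_rows(commands="0.37 0 0 0.7 0; 0.37 -0.5 -0.3 1.4 0; 0.37 -0.5 -0.3 1.4 0")

```text
time: 23.37
ee_pos: [0.5241, -0.0281, -0.0167]
tcp_rot: [179.9, 0.1, 132.5]
wrist_force: [3.9, 2.6, 8.6]
opening: 0.0315
```

play_rows(commands="0.38 0 0 0 0; 0.385 0 0 0 0; 0.39 0 0 0 0; 0.39 0 0 0 0")

```text
time: 23.7
ee_pos: [0.5245, -0.0277, -0.0166]
tcp_rot: [179.8, 0.1, 132.6]
wrist_force: [5.6, 4.6, 6.4]
opening: 0.0331
```

```bash
python3 look.py 29 wrist
python3 - <<'E'
import cv2
s=cv2.imread('pics/wrist29.png')[90:320,190:330];a=cv2.resize(s,None,fx=2.6,fy=2.6,interpolation=cv2.INTER_CUBIC)
cv2.imwrite('pics/ww29.png',a)
from workcell import get_obs
print(get_obs()['torque'])
E
```

```text
23.7 [ 0.5245 -0.0277 -0.0166] [1.7982e+02 1.0000e-01 1.3255e+02] 0.0331 [5.6 4.6 6.4]
[ 0.56391005 -0.64417013 -0.01030183]
```

View pics/ww29.png

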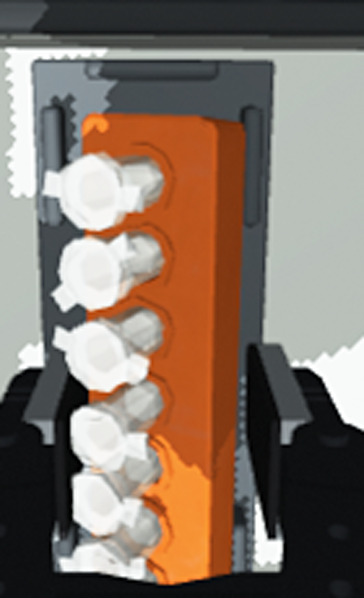

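Run:
```python
from h import *
import cv2
np.set_printoptions(precision=3,suppress=True)
print('jar_black base side',onz('side',(260,279),0),'slide carton', onz('side',(226,262),0),onz('side',(240,252),0))
im=cv2.imread('pics/side24.png')
def rect(c,yaw,hx,hy,z,col):
    a=np.radians(yaw);X=np.array([np.cos(a),np.sin(a)]);Y=np.array([-X[1],X[0]])
    p=[proj('side',np.r_[np.array(c)+X*sx*hx+Y*sy*hy,z]) for sx,sy in((-1,-1),(1,-1),(1,1),(-1,1))]
    cv2.polylines(im,[np.array(p).astype(np.int32)],True,col,1)
for z,col in((0,(0,0,255)),(.08,(0,255,255))): rect((.485,-.205),-47,.06,.057,z,col)
cv2.imwrite('pics/tab.png',cv2.resize(im[180:380,180:400],None,fx=3,fy=3))
```

```text
jar_black base side [ 0.423 -0.149  0.   ] slide carton [ 0.364 -0.062  0.   ] [ 0.411 -0.036  0.   ]
```

View pics/tab.png

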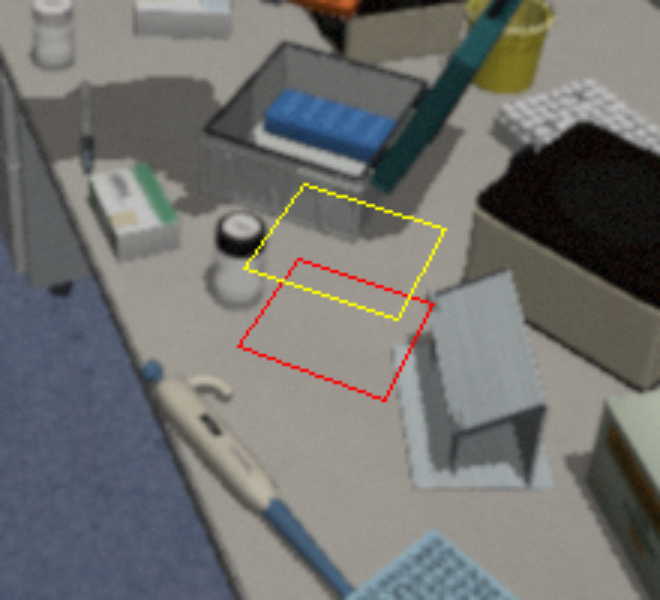

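play_rows(commands="0.3 0 0 1 0; 0.22 0 0 2 0; 0.2 0 0 2 0; 0.2 0 0 15 0; 0.2 0 0 45 0; 0.2 0 0 80 0; 0.2 -10 -15 110 -7; 0.2 -25 -40 115 -14; 0.2 -40 -70 115 -21; 0.2 -50 -105 115 -28", force=40)

```text
time: 24.58
ee_pos: [0.4717, -0.1336, 0.0976]
tcp_rot: [-180.0, 0.0, 104.3]
wrist_force: [0.7, -0.3, -0.9]
opening: 0.0311
```

play_rows(commands="0.2 -4 -30 0 -7; 0.2 -8 -60 -10 -14; 0.2 -10 -80 -25 -21; 0.2 -10 -82 -45 -28; 0.2 -10 -82 -65 -34; 0.2 -10 -82 -80 -34; 0.2 -10 -82 -90 -34; 0.2 -10 -82 -90 -34")

```text
time: 25.25
ee_pos: [0.4611, -0.2146, 0.0045]
tcp_rot: [-179.7, -0.0, 70.6]
wrist_force: [-0.3, -0.4, -0.8]
opening: 0.0307
```

```bash
python3 look.py 30 wrist,side
python3 - <<'E'
import cv2
s=cv2.imread('pics/side30.png')[220:340,230:370];a=cv2.resize(s,None,fx=5,fy=5,interpolation=cv2.INTER_CUBIC)
cv2.imwrite('pics/s30.png',a)
E
```

```text
25.25 [ 0.4611 -0.2146  0.0045] [-1.7975e+02 -2.0000e-02  7.0550e+01] 0.0307 [-0.3 -0.4 -0.8]
```

View pics/s30.png

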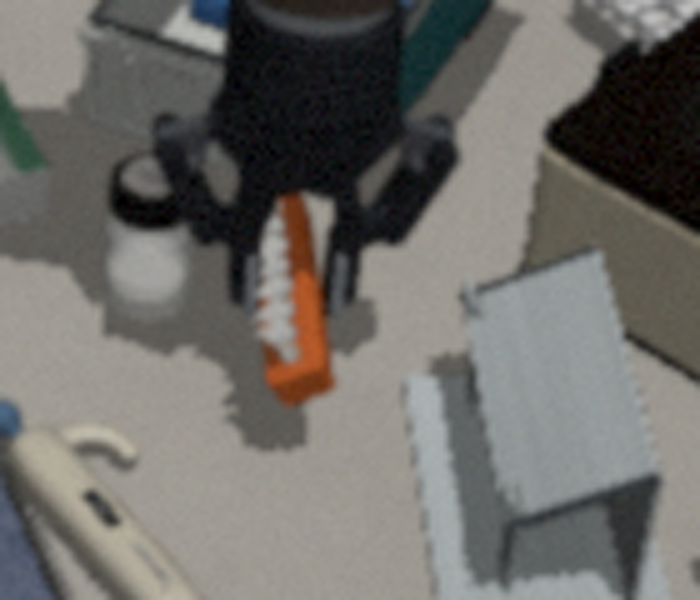

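View pics/wrist30.png

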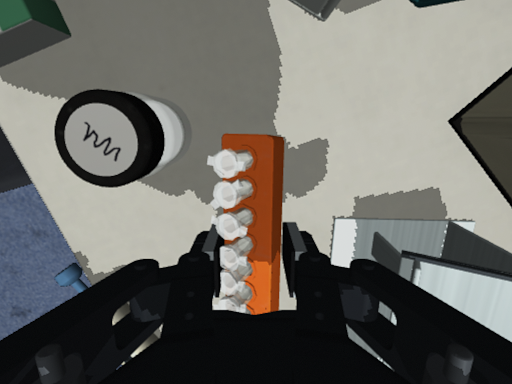

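play_rows(commands="0.2 4 0 -6 0; 0.2 4 0 -12 0; 0.2 4 0 -18 0; 0.2 4 0 -22 0; 0.2 4 0 -22 0; 0.2 4 0 -22 0")

```text
time: 25.85
ee_pos: [0.4666, -0.2151, -0.0152]
tcp_rot: [-180.0, -0.0, 70.5]
wrist_force: [-0.3, -0.3, -1.8]
opening: 0.0311
```

play_rows(commands="0.2 0 0 -1.5 0; 0.2 0 0 -3 0; 0.2 0 0 -4 0; 0.2 0 0 -4 0")

```text
time: 26.18
ee_pos: [0.4668, -0.2152, -0.0191]
tcp_rot: [-180.0, 0.0, 70.5]
wrist_force: [-0.1, -0.7, -0.9]
opening: 0.0309
```

play_rows(commands="0.2 0 0 -1 0; 0.2 0 0 -2 0; 0.2 0 0 -2 0")

```text
time: 26.43
ee_pos: [0.4667, -0.2152, -0.0211]
tcp_rot: [-180.0, -0.0, 70.5]
wrist_force: [0.5, -0.1, -1.2]
opening: 0.0309
```

play_rows(commands="0.2 0 0 -1.5 0; 0.2 0 0 -3 0; 0.2 0 0 -3 0")

```text
time: 26.68
ee_pos: [0.4667, -0.2152, -0.0243]
tcp_rot: [-180.0, -0.0, 70.5]
wrist_force: [-1.1, -0.0, -0.1]
opening: 0.0309
```

play_rows(commands="0.2 0 0 -1 0; 0.2 0 0 -2 0; 0.2 0 0 -2 0")

```text
time: 26.93
ee_pos: [0.4667, -0.2152, -0.0261]
tcp_rot: [-180.0, 0.0, 70.5]
wrist_force: [0.0, -0.7, -0.8]
opening: 0.031
```

play_rows(commands="0.2 0 0 -1 0; 0.2 0 0 -2 0; 0.2 0 0 -2 0")

```text
time: 27.18
ee_pos: [0.4667, -0.2152, -0.0282]
tcp_rot: [-180.0, 0.0, 70.5]
wrist_force: [0.4, 0.2, -0.9]
opening: 0.0311
```

play_rows(commands="0.2 0 0 -1 0; 0.2 0 0 -2 0; 0.2 0 0 -3 0; 0.2 0 0 -3 0")

```text
time: 27.52
ee_pos: [0.467, -0.2153, -0.0302]
tcp_rot: [180.0, 0.0, 70.5]
wrist_force: [-3.0, 1.6, 6.7]
opening: 0.0308
```

play_rows(commands="0.2 0 0 -1 0; 0.2 0 0 -2 0; 0.2 0 0 -3 0; 0.2 0 0 -3 0")

```text
time: 27.85
ee_pos: [0.4673, -0.2154, -0.0306]
tcp_rot: [179.9, 0.0, 70.5]
wrist_force: [-11.6, 5.6, 30.0]
opening: 0.0307
```

```bash
python3 look.py 31 side
python3 - <<'E'
import cv2
s=cv2.imread('pics/side31.png')[220:340,230:370];a=cv2.resize(s,None,fx=5,fy=5,interpolation=cv2.INTER_CUBIC)
cv2.imwrite('pics/s31.png',a)
E
```

```text
27.85 [ 0.4673 -0.2154 -0.0306] [1.7988e+02 1.0000e-02 7.0520e+01] 0.0307 [-11.6   5.6  30. ]
```

View pics/s31.png

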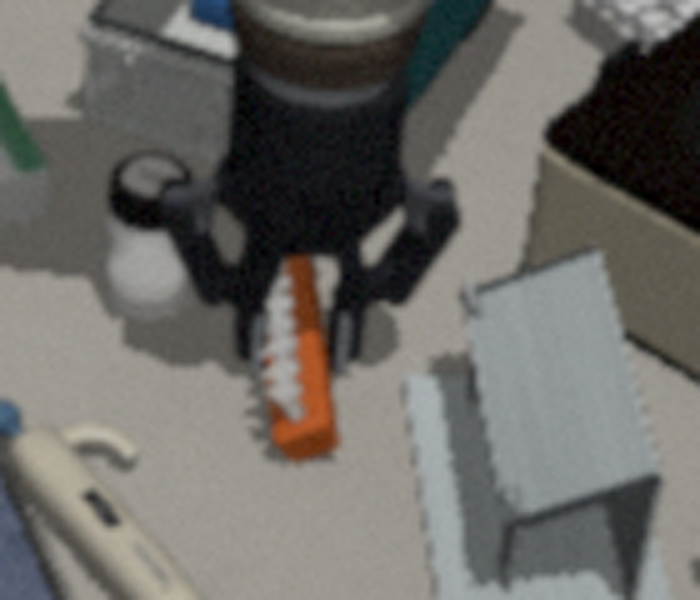

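play_rows(commands="0.22 0 0 1.5 0; 0.22 0 0 2.5 0; 0.3 0 0 2.5 0; 0.35 0 0 2.5 0; 0.36 0 0 2.5 0; 0.37 0 0 2.5 0; 0.37 0 0 2.5 0", force=20)

```text
time: 28.48
ee_pos: [0.4671, -0.2154, -0.0303]
tcp_rot: [179.9, 0.0, 70.5]
wrist_force: [-2.3, 1.4, 8.8]
opening: 0.0316
```

play_rows(commands="0.38 0 0 0 0; 0.38 0 0 0 0; 0.39 0 0 0 0; 0.39 0 0 0 0; 0.40 0 0 0 0; 0.40 0 0 0 0")

```text
time: 28.98
ee_pos: [0.4668, -0.2152, -0.0316]
tcp_rot: [-180.0, -0.0, 70.5]
wrist_force: [1.1, 0.1, -0.4]
opening: 0.0341
```

```bash
python3 look.py 32 side,wrist
python3 - <<'E'
import cv2
s=cv2.imread('pics/side32.png')[255:335,250:340];a=cv2.resize(s,None,fx=5,fy=5,interpolation=cv2.INTER_CUBIC)
s=cv2.imread('pics/wrist32.png')[120:320,190:330];b=cv2.resize(s,(280,400))
cv2.imwrite('pics/s32.png',cv2.hconcat([a,b]))
E
```

```text
28.9833 [ 0.4668 -0.2152 -0.0316] [-180.     -0.     70.52] 0.0341 [ 1.1  0.1 -0.4]
```

View pics/s32.png

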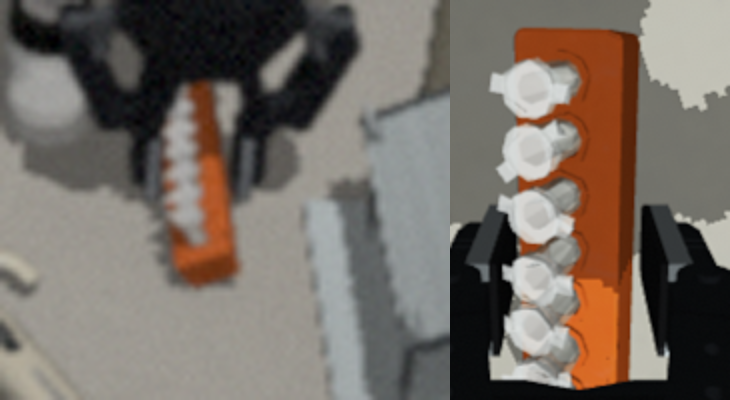

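play_rows(commands="0.42 0 0 0 0; 0.44 0 0 0 0; 0.46 0 0 0 0; 0.48 0 0 0 0; 0.48 0 0 0 0")

```text
time: 29.5
ee_pos: [0.4668, -0.2152, -0.0314]
tcp_rot: [-180.0, 0.0, 70.5]
wrist_force: [-0.5, 0.3, -0.1]
opening: 0.0408
```

```bash
python3 look.py 33 side,wrist
python3 - <<'E'
import cv2
s=cv2.imread('pics/side33.png')[255:335,250:340];a=cv2.resize(s,None,fx=5,fy=5,interpolation=cv2.INTER_CUBIC)
s=cv2.imread('pics/wrist33.png')[120:320,190:330];b=cv2.resize(s,(280,400))
cv2.imwrite('pics/s33.png',cv2.hconcat([a,b]))
E
```

```text
29.5 [ 0.4668 -0.2152 -0.0314] [-179.99    0.     70.52] 0.0408 [-0.5  0.3 -0.1]
```

View pics/s33.png

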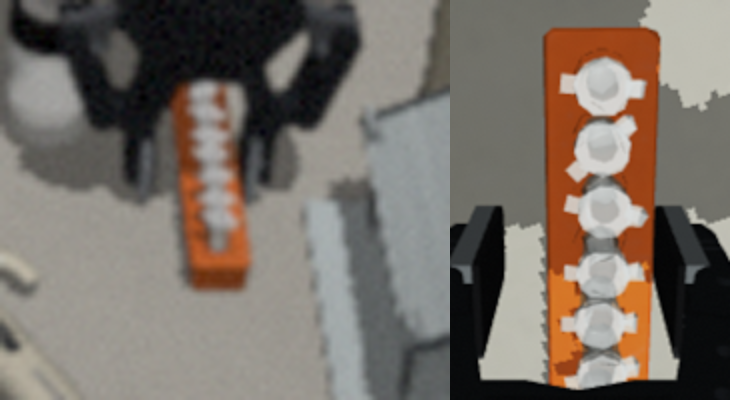

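play_rows(commands="0.52 0 0 2 0; 0.54 2.5 -1 4 0; 0.54 5.7 -2 6 0; 0.54 5.9 -2.1 6 0; 0.42 5.9 -2.1 6 0; 0.36 5.9 -2.1 6 0; 0.3 5.9 -2.1 6 0; 0.2 5.9 -2.1 6 0; 0.2 5.9 -2.1 6 0; 0.2 5.9 -2.1 6 0", force=40)

```text
time: 30.43
ee_pos: [0.4727, -0.2174, -0.0253]
tcp_rot: [180.0, 0.0, 70.5]
wrist_force: [-0.6, 1.2, 2.7]
opening: 0.027
```

play_rows(commands="0.2 0 0 5 0; 0.2 0 0 15 0; 0.2 0 0 25 0; 0.2 0 0 25 0")

```text
time: 30.77
ee_pos: [0.474, -0.2179, 0.0023]
tcp_rot: [179.8, 0.0, 70.5]
wrist_force: [0.6, -0.5, -0.6]
opening: 0.0264
```

```bash
python3 look.py 34 side,wrist
python3 - <<'E'
import cv2
s=cv2.imread('pics/side34.png')[245:335,250:340];a=cv2.resize(s,None,fx=5,fy=5,interpolation=cv2.INTER_CUBIC)
s=cv2.imread('pics/wrist34.png')[120:320,190:330];b=cv2.resize(s,(315,450))
cv2.imwrite('pics/s34.png',cv2.hconcat([a,b]))
E
```

```text
30.7667 [ 0.474  -0.2179  0.0023] [1.7981e+02 2.0000e-02 7.0520e+01] 0.0264 [ 0.6 -0.5 -0.6]
```

View pics/s34.png

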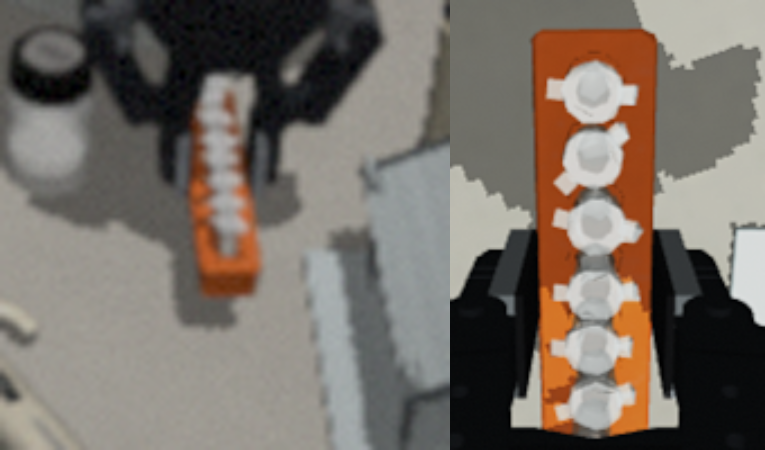

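play_rows(commands="0.2 -2 5 35 7; 0.2 -5 15 70 14; 0.2 -5 40 100 21; 0.2 0 75 110 28; 0.2 10 110 110 35; 0.2 25 140 110 42; 0.2 38 165 110 49; 0.2 47 185 110 56; 0.2 49.6 191.5 110 62; 0.2 49.6 191.5 108 62")

```text
time: 31.7
ee_pos: [0.5228, -0.0242, 0.1073]
tcp_rot: [180.0, -0.0, 132.9]
wrist_force: [-1.0, 0.1, -1.0]
opening: 0.0267
```

play_rows(commands="0.2 0 0 -20 0; 0.2 0 0 -45 0; 0.2 0 0 -65 0; 0.2 0 0 -65 0; 0.2 0 0 -65 0")

```text
time: 32.12
ee_pos: [0.5212, -0.0264, 0.0419]
tcp_rot: [-179.9, -0.1, 132.3]
wrist_force: [0.2, -0.1, -0.1]
opening: 0.0266
```

```bash
python3 look.py 35 wrist
python3 - <<'E'
import cv2
s=cv2.imread('pics/wrist35.png')[85:320,180:340];b=cv2.resize(s,None,fx=2.5,fy=2.5,interpolation=cv2.INTER_CUBIC)
cv2.imwrite('pics/w35z.png',b)
E
```

```text
32.1167 [ 0.5212 -0.0264  0.0419] [-1.7990e+02 -9.0000e-02  1.3234e+02] 0.0266 [ 0.2 -0.1 -0.1]
```

View pics/w35z.png

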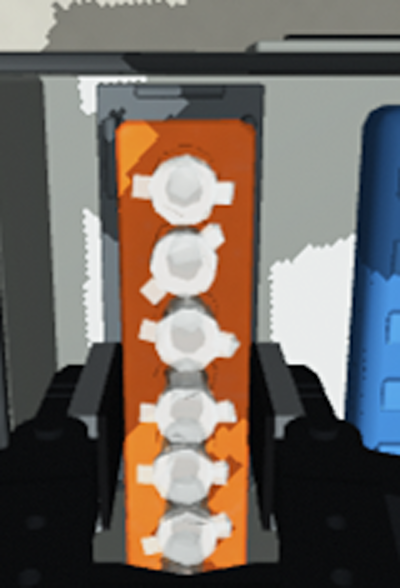

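play_rows(commands="0.2 1 0 -15 0; 0.2 1 0 -30 0; 0.2 1 0 -40 0; 0.2 1 0 -48 0; 0.2 1 0 -50 0; 0.2 1 0 -50 0")

```text
time: 32.67
ee_pos: [0.5233, -0.0259, -0.0073]
tcp_rot: [-180.0, -0.0, 132.5]
wrist_force: [0.0, -0.0, 0.2]
opening: 0.0267
```

play_rows(commands="0.2 0 0 -1.5 0; 0.2 0 0 -3 0; 0.2 0 0 -3 0; 0.2 0 0 -3 0")

```text
time: 33.0
ee_pos: [0.5236, -0.026, -0.0101]
tcp_rot: [180.0, 0.0, 132.5]
wrist_force: [-0.9, -0.8, -0.4]
opening: 0.0266
```

```bash
python3 look.py 36 wrist
python3 - <<'E'
import cv2
s=cv2.imread('pics/wrist36.png')[85:320,180:340];b=cv2.resize(s,None,fx=2.5,fy=2.5,interpolation=cv2.INTER_CUBIC)
cv2.imwrite('pics/w36z.png',b)
E
```

```text
33.0 [ 0.5236 -0.026  -0.0101] [1.7999e+02 3.0000e-02 1.3251e+02] 0.0266 [-0.9 -0.8 -0.4]
```

View pics/w36z.png

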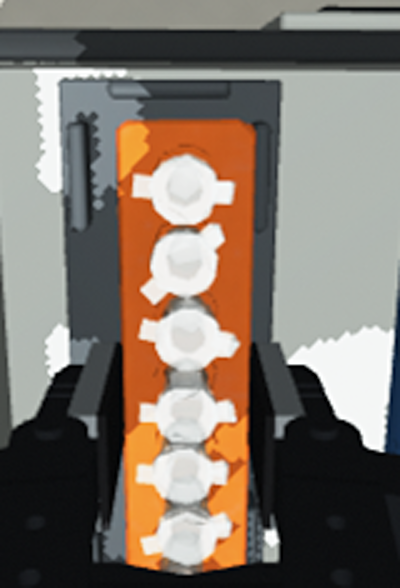

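play_rows(commands="0.2 -0.8 -0.7 0 0; 0.2 -1.5 -1.4 -1 0; 0.2 -1.5 -1.4 -2 0; 0.2 -1.5 -1.4 -3 0; 0.2 -1.5 -1.4 -3 0")

```text
time: 33.47
ee_pos: [0.5217, -0.0272, -0.0137]
tcp_rot: [-180.0, -0.0, 132.5]
wrist_force: [0.2, -0.4, -0.4]
opening: 0.0264
```

play_rows(commands="0.2 0 0 -1 0; 0.2 0 0 -2 0; 0.2 0 0 -2 0")

```text
time: 33.72
ee_pos: [0.5219, -0.0272, -0.0153]
tcp_rot: [180.0, 0.0, 132.5]
wrist_force: [-1.0, 0.8, 1.6]
opening: 0.0265
```

play_rows(commands="0.2 0 0 -0.5 0; 0.2 0 0 -1 0; 0.2 0 0 -1 0")

```text
time: 33.97
ee_pos: [0.522, -0.0272, -0.0153]
tcp_rot: [180.0, 0.0, 132.5]
wrist_force: [-5.1, -0.3, 9.5]
opening: 0.0266
```

```bash
python3 look.py 37 wrist,side,scene; python3 ss.py 37
python3 - <<'E'
import cv2
s=cv2.imread('pics/wrist37.png')[85:320,180:340];b=cv2.resize(s,None,fx=2.5,fy=2.5,interpolation=cv2.INTER_CUBIC)
cv2.imwrite('pics/w37z.png',b)
E
```

```text
33.9667 [ 0.522  -0.0272 -0.0153] [1.7997e+02 2.0000e-02 1.3252e+02] 0.0266 [-5.1 -0.3  9.5]
```

View pics/w37z.png

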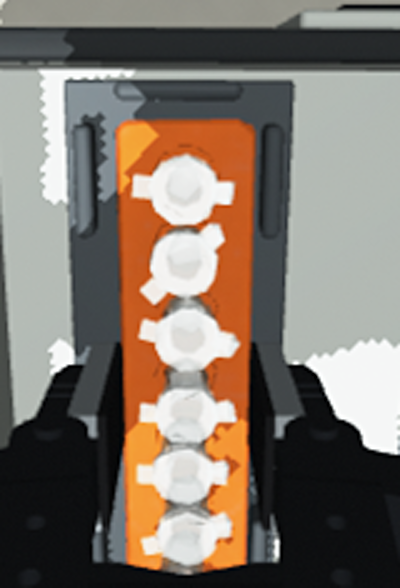

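View pics/ss37.png

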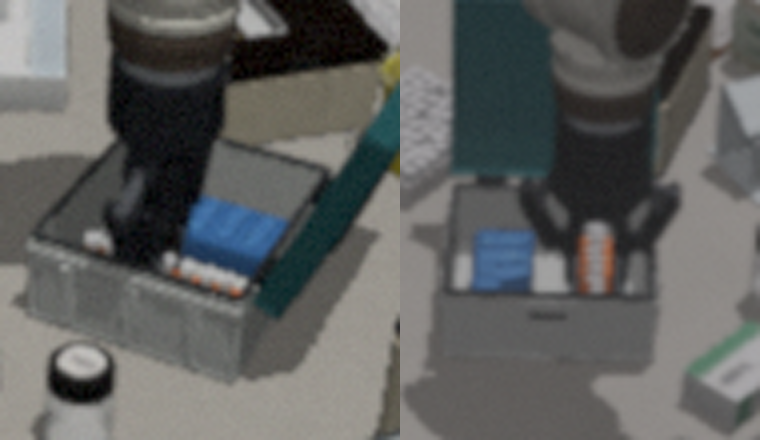

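play_rows(commands="0.25 0 0 0.7 0; 0.3 0 0 0.7 0; 0.33 0 0 0.7 0; 0.35 0 0 0.7 0; 0.36 0 0 0.7 0; 0.36 0 0 0.7 0", force=20)

```text
time: 34.62
ee_pos: [0.5218, -0.0272, -0.016]
tcp_rot: [-180.0, -0.0, 132.5]
wrist_force: [-0.5, 1.0, 0.3]
opening: 0.0308
```

```bash
python3 look.py 38 wrist
python3 - <<'E'
import cv2
s=cv2.imread('pics/wrist38.png')[85:320,180:340];b=cv2.resize(s,None,fx=2.5,fy=2.5,interpolation=cv2.INTER_CUBIC)
cv2.imwrite('pics/w38z.png',b)
E
```

```text
34.6167 [ 0.5218 -0.0272 -0.016 ] [-1.7999e+02 -1.0000e-02  1.3252e+02] 0.0308 [-0.5  1.   0.3]
```

View pics/w38z.png

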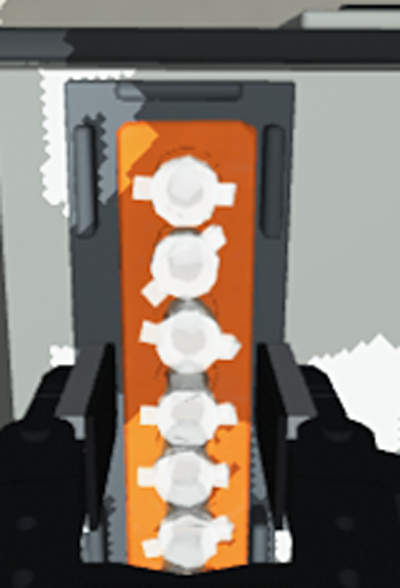

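play_rows(commands="0.37 0 0 3 0; 0.38 0 0 10 0; 0.38 0 0 25 0; 0.38 0 0 55 0; 0.38 0 0 90 0; 0.38 0 0 130 0; 0.38 0 0 150 0; 0.3 0 0 150 0")

```text
time: 35.33
ee_pos: [0.5241, -0.0274, 0.1406]
tcp_rot: [179.7, 0.3, 132.5]
wrist_force: [0.8, -0.7, -0.1]
opening: 0.0257
```

```bash
python3 look.py 39 wrist,side
python3 - <<'E'
import cv2
s=cv2.imread('pics/wrist39.png')[90:270,180:420];b=cv2.resize(s,None,fx=3,fy=3,interpolation=cv2.INTER_CUBIC)
cv2.imwrite('pics/w39z.png',b)
s=cv2.imread('pics/side39.png')[150:275,230:370];b=cv2.resize(s,None,fx=4,fy=4,interpolation=cv2.INTER_CUBIC)
cv2.imwrite('pics/s39z.png',b)
E
```

```text
35.3333 [ 0.5241 -0.0274  0.1406] [179.67   0.34 132.51] 0.0257 [ 0.8 -0.7 -0.1]
```

View pics/w39z.png

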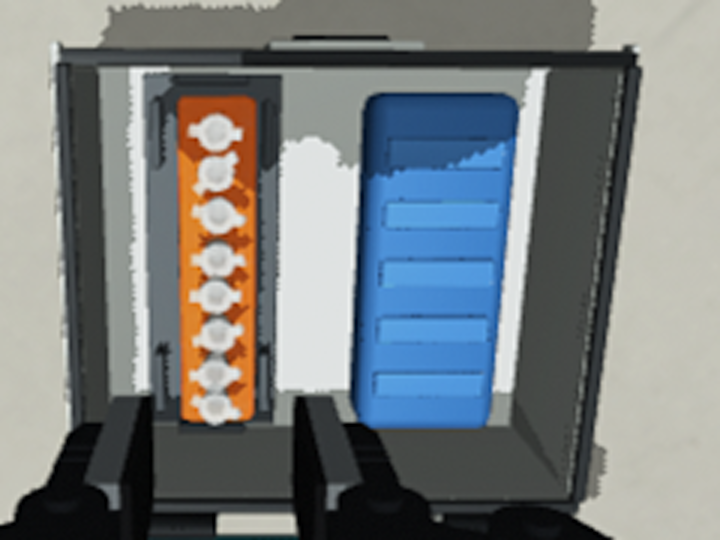

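View pics/s39z.png

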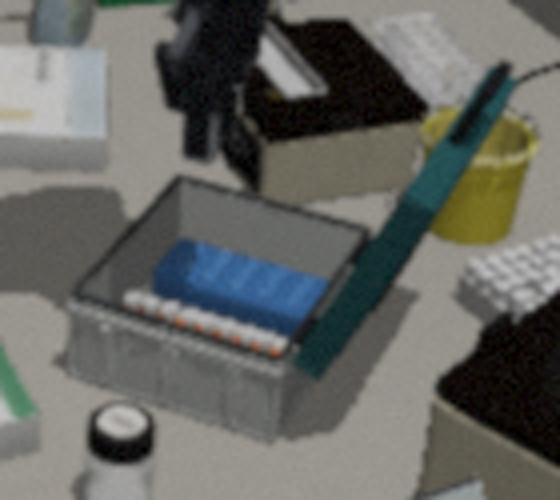

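play_rows(commands="0 0 0 40 0; 0 0 0 80 0; 0 0 0 115 0; 0 20 -30 125 0; 0 42 -62 125 0; 0 64 -94 125 0; 0 86 -126 125 0; 0 104 -152 125 0; 0 109 -159 125 0; 0 109 -159 125 0")

```text
time: 36.27
ee_pos: [0.6313, -0.1884, 0.2557]
tcp_rot: [-179.9, -0.2, 132.4]
wrist_force: [0.1, -0.9, -0.6]
opening: -0.0002
```

play_rows(commands="0 0 0 -35 0; 0 0 0 -70 0; 0 0 0 -100 0; 0 0 0 -112 0; 0 0 0 -112 0")

```text
time: 36.68
ee_pos: [0.6284, -0.1846, 0.1429]
tcp_rot: [-179.8, -0.3, 132.6]
wrist_force: [-0.5, -0.0, -0.7]
opening: 0.0005
```

```bash
python3 look.py 40 wrist,side,scene
python3 - <<'E'
import cv2
s=cv2.imread('pics/side40.png')[100:275,230:400];b=cv2.resize(s,None,fx=3,fy=3,interpolation=cv2.INTER_CUBIC)
cv2.imwrite('pics/s40z.png',b)
E
```

```text
36.6833 [ 0.6284 -0.1846  0.1429] [-179.8    -0.34  132.57] 0.0005 [-0.5 -0.  -0.7]
```

View pics/s40z.png

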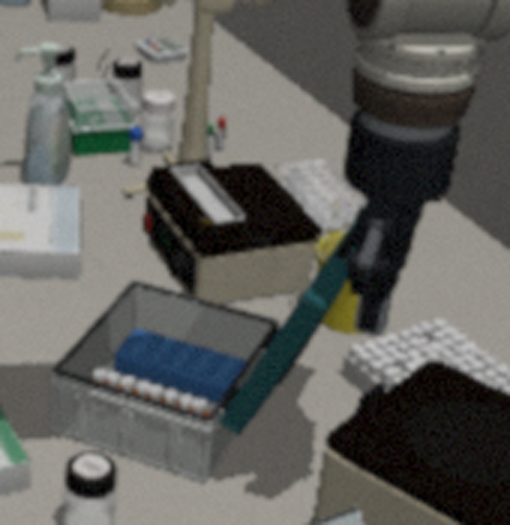

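View pics/wrist40.png

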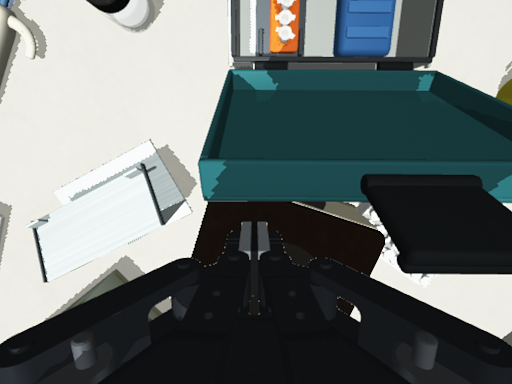

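play_rows(commands="0 -9 -8 0 0; 0 -14 -2 0 0; 0 -19.5 4 0 0; 0 -25 10 0 0; 0 -25 10 0 0")

```text
time: 37.25
ee_pos: [0.6051, -0.1752, 0.1484]
tcp_rot: [180.0, 0.0, 132.5]
wrist_force: [-0.3, -0.9, -0.5]
opening: -0.0001
```

play_rows(commands="0 -7 7 0 0; 0 -14 15 0 0; 0 -20 22 0 0; 0 -20 22 0 0")

```text
time: 37.58
ee_pos: [0.5852, -0.1531, 0.1479]
tcp_rot: [180.0, 0.0, 132.6]
wrist_force: [-0.1, 1.2, 0.5]
opening: -0.0002
```

```bash
python3 look.py 41 wrist,side
python3 - <<'E'
import cv2
s=cv2.imread('pics/side41.png')[100:275,230:400];b=cv2.resize(s,None,fx=3,fy=3,interpolation=cv2.INTER_CUBIC)
cv2.imwrite('pics/s41z.png',b)
E
```

```text
37.5833 [ 0.5852 -0.1531  0.1479] [1.7998e+02 1.0000e-02 1.3257e+02] -0.0002 [-0.1  1.2  0.5]
```

View pics/s41z.png

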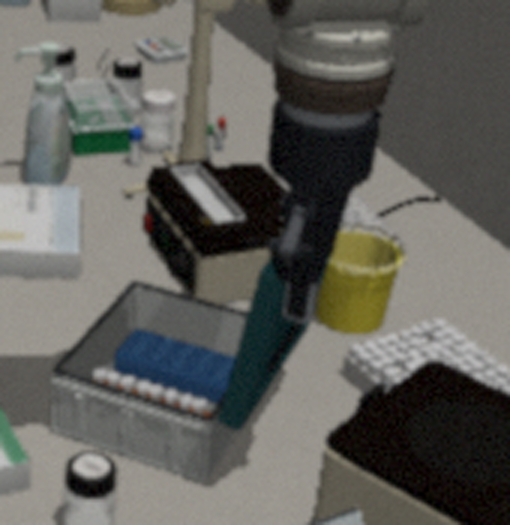

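View pics/wrist41.png

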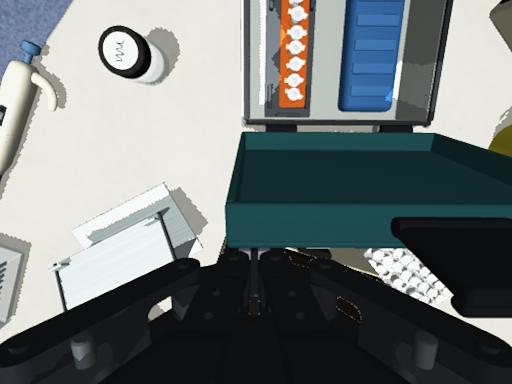

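play_rows(commands="0 -7 7 0 0; 0 -14 15 0 0; 0 -20 22 0 0; 0 -25.5 27.7 0 0; 0 -25.5 27.7 0 0")

```text
time: 38.1
ee_pos: [0.5596, -0.1257, 0.1476]
tcp_rot: [180.0, -0.0, 132.5]
wrist_force: [-0.2, 1.1, 0.6]
opening: 0.0001
```

play_rows(commands="0 -3.4 3.7 0 0; 0 -6.8 7.4 0 0; 0 -6.8 7.4 0 0")

```text
time: 38.35
ee_pos: [0.5529, -0.1186, 0.1469]
tcp_rot: [-180.0, -0.1, 132.5]
wrist_force: [-0.1, 0.1, -0.2]
opening: -0.0
```

```bash
python3 look.py 42 wrist,side
python3 - <<'E'
import cv2
s=cv2.imread('pics/side42.png')[100:275,230:400];b=cv2.resize(s,None,fx=3,fy=3,interpolation=cv2.INTER_CUBIC)
cv2.imwrite('pics/s42z.png',b)
E
```

```text
38.35 [ 0.5529 -0.1186  0.1469] [-1.7997e+02 -5.0000e-02  1.3253e+02] -0.0 [-0.1  0.1 -0.2]
```

View pics/s42z.png

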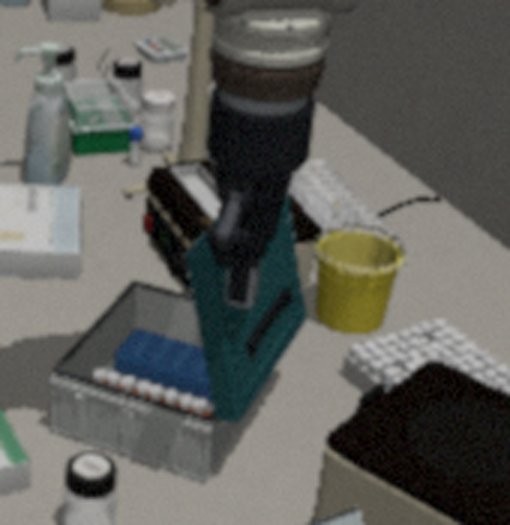

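View pics/wrist42.png

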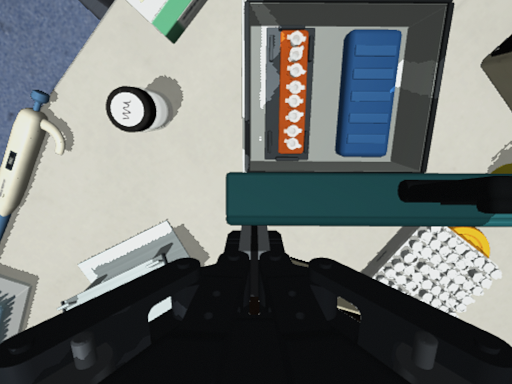

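play_rows(commands="0 -3.4 3.7 0 0; 0 -5.4 5.9 0 0; 0 -5.4 5.9 0 0; 0 -5.4 5.9 0 0")

```text
time: 38.78
ee_pos: [0.5481, -0.1131, 0.1473]
tcp_rot: [180.0, 0.0, 132.5]
wrist_force: [0.2, 0.1, -0.4]
opening: -0.0001
```

```bash
python3 look.py 43 wrist,side
python3 - <<'E'
import cv2
s=cv2.imread('pics/side43.png')[100:275,230:400];b=cv2.resize(s,None,fx=3,fy=3,interpolation=cv2.INTER_CUBIC)
cv2.imwrite('pics/s43z.png',b)
E
```

```text
38.7833 [ 0.5481 -0.1131  0.1473] [180.     0.   132.53] -0.0001 [ 0.2  0.1 -0.4]
```

View pics/s43z.png

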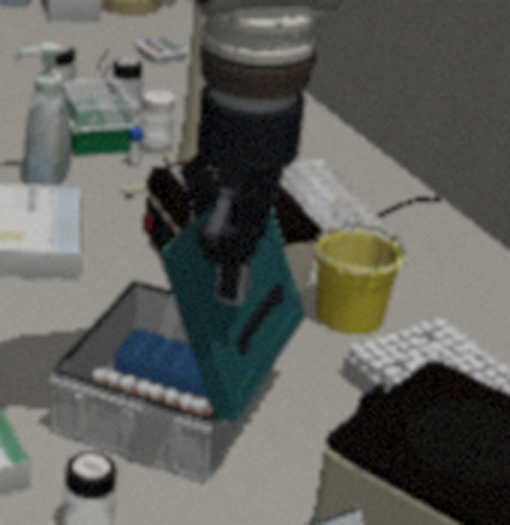

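View pics/wrist43.png

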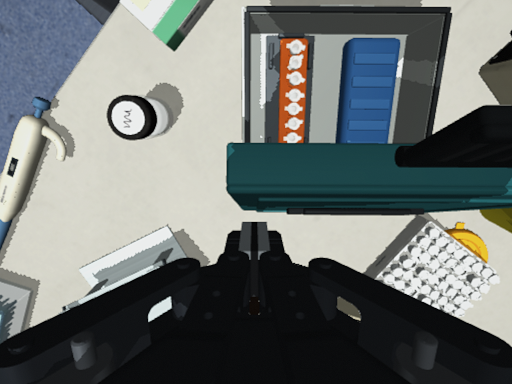

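play_rows(commands="0 0 0 10 0; 0 5 -5 40 0; 0 5 -5 80 0; 0 5 -5 80 0; 0 5 -5 80 0; 0 5 -5 80 0; 0 5 -5 80 0; 0 5 -5 80 0; 0 5 -5 80 0; 0 5 -5 80 0")

```text
time: 39.72
ee_pos: [0.5528, -0.1182, 0.2266]
tcp_rot: [-180.0, -0.1, 132.5]
wrist_force: [-0.1, -0.2, -0.5]
opening: -0.0001
```

play_rows(commands="0 0 0 0 0; 0 0 0 0 0; 0 0 0 0 0; 0 0 0 0 0; 0 0 0 0 0; 0 0 0 0 0; 0 0 0 0 0; 0 0 0 0 0; 0 0 0 0 0; 0 0 0 0 0")

```text
time: 40.55
ee_pos: [0.5531, -0.1182, 0.2273]
tcp_rot: [-180.0, -0.0, 132.5]
wrist_force: [-0.2, -0.4, -0.1]
opening: -0.0002
```

```bash
python3 look.py 44 wrist,side,scene
python3 - <<'E'
import cv2
s=cv2.imread('pics/side44.png')[100:275,230:400];b=cv2.resize(s,None,fx=3,fy=3,interpolation=cv2.INTER_CUBIC)
cv2.imwrite('pics/s44z.png',b)
E
```

```text
40.55 [ 0.5531 -0.1182  0.2273] [-180.     -0.    132.52] -0.0002 [-0.2 -0.4 -0.1]
```

View pics/s44z.png

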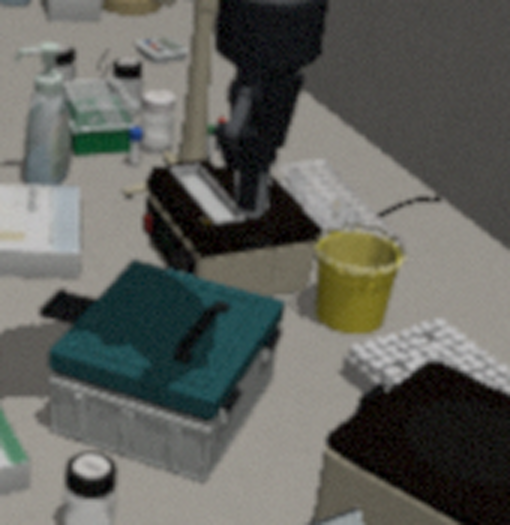

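View pics/wrist44.png

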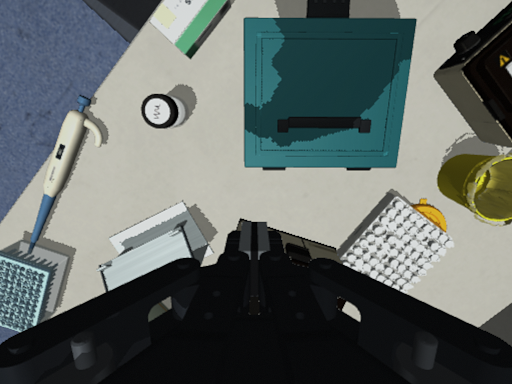

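play_rows(commands="0 -13 36 0 0; 0 -26 72 0 0; 0 -39 108 0 0; 0 -52 144 0 0; 0 -66 180 0 0; 0 -73 196 0 0; 0 -73 196 -20 0; 0 -73 196 -60 0; 0 -73 196 -95 0; 0 -73 196 -115 0")

```text
time: 41.53
ee_pos: [0.4787, 0.0778, 0.1087]
tcp_rot: [-179.9, -0.1, 132.6]
wrist_force: [-0.4, -0.6, -0.0]
opening: -0.0001
```

play_rows(commands="0 0 0 0 0; 0 0 0 0 0")

```text
time: 41.7
ee_pos: [0.4796, 0.0777, 0.1122]
tcp_rot: [-179.9, -0.0, 132.5]
wrist_force: [0.1, 0.0, 1.0]
opening: -0.0004
```

```bash
python3 look.py 45 wrist,side,scene
python3 - <<'E'
import cv2
s=cv2.imread('pics/side45.png')[150:275,225:345];a=cv2.resize(s,None,fx=4,fy=4,interpolation=cv2.INTER_CUBIC)
s=cv2.imread('pics/scene45.png')[110:235,230:320];b=cv2.resize(s,None,fx=4,fy=4,interpolation=cv2.INTER_CUBIC)
cv2.imwrite('pics/ss45.png',cv2.resize(cv2.hconcat([a,b]),None,fx=.9,fy=.9))
E
```

```text
41.7 [0.4796 0.0777 0.1122] [-1.7993e+02 -4.0000e-02  1.3252e+02] -0.0004 [0.1 0.  1. ]
```

View pics/ss45.png

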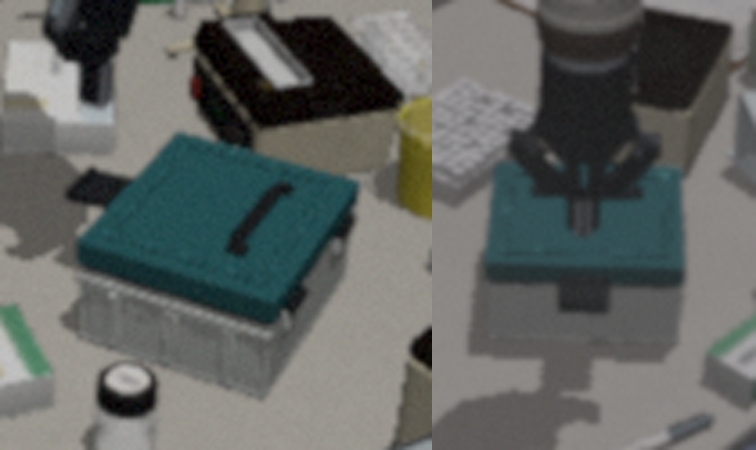

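View pics/wrist45.png

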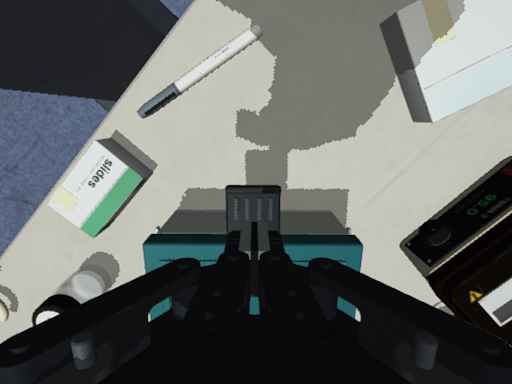

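play_rows(commands="0 0 0 -25 0; 0 0 0 -50 0; 0 0 0 -60 0; 0 0 0 -66 0; 0 0 0 -72 0; 0 0 0 -72 0")

```text
time: 42.35
ee_pos: [0.4804, 0.0778, 0.0406]
tcp_rot: [180.0, 0.0, 132.5]
wrist_force: [0.6, -0.5, -0.2]
opening: -0.0001
```

play_rows(commands="0 0 0 -5 0; 0 0 0 -10 0; 0 0 0 -15 0; 0 0 0 -15 0")

```text
time: 42.68
ee_pos: [0.4798, 0.0778, 0.0245]
tcp_rot: [-180.0, -0.0, 132.5]
wrist_force: [-0.3, -0.7, -0.7]
opening: 0.0003
```

play_rows(commands="0 0 0 -4 0; 0 0 0 -8 0; 0 0 0 -13 0; 0 0 0 -18 0; 0 0 0 -18 0")

```text
time: 43.1
ee_pos: [0.4794, 0.0776, 0.0059]
tcp_rot: [-179.9, -0.1, 132.5]
wrist_force: [-0.1, 0.5, -0.7]
opening: 0.0002
```

```bash
python3 look.py 46 wrist,side,scene
python3 - <<'E'
import cv2
k=46
s=cv2.imread(f'pics/side{k}.png')[150:275,225:345];a=cv2.resize(s,None,fx=4,fy=4,interpolation=cv2.INTER_CUBIC)
s=cv2.imread(f'pics/scene{k}.png')[110:235,230:320];b=cv2.resize(s,None,fx=4,fy=4,interpolation=cv2.INTER_CUBIC)
cv2.imwrite(f'pics/ss{k}.png',cv2.resize(cv2.hconcat([a,b]),None,fx=.9,fy=.9))
E
```

```text
43.1 [0.4794 0.0776 0.0059] [-1.7991e+02 -6.0000e-02  1.3252e+02] 0.0002 [-0.1  0.5 -0.7]
```

View pics/ss46.png

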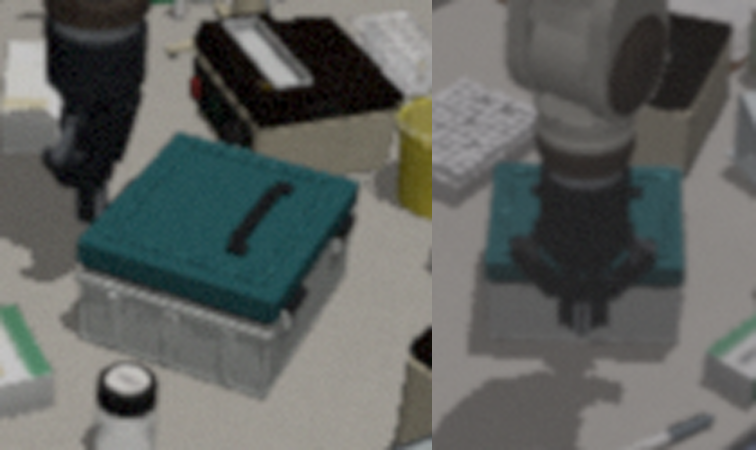

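View pics/wrist46.png

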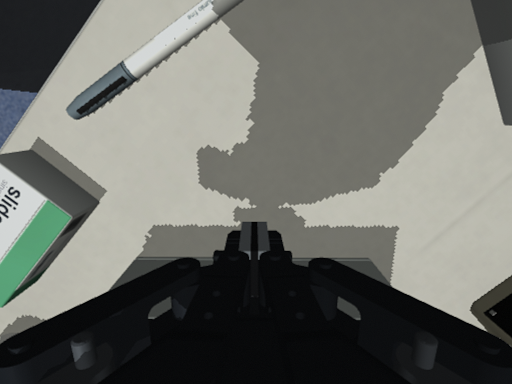

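play_rows(commands="0 1.4 -1.5 0 0; 0 2.7 -2.9 0 0; 0 4.1 -4.4 0 0; 0 5.4 -5.9 0 0; 0 5.4 -5.9 0 0")

```text
time: 43.67
ee_pos: [0.4858, 0.0716, 0.0073]
tcp_rot: [180.0, 0.0, 132.5]
wrist_force: [-1.1, 0.1, -0.8]
opening: -0.0001
```

play_rows(commands="0 1.4 -1.5 0 0; 0 2.4 -2.6 0 0; 0 2.4 -2.6 0 0")

```text
time: 43.92
ee_pos: [0.4881, 0.069, 0.0073]
tcp_rot: [-180.0, 0.0, 132.5]
wrist_force: [-0.4, -0.5, 0.2]
opening: -0.0
```

play_rows(commands="0 0.7 -0.7 0 0; 0 1.4 -1.5 0 0; 0 2 -2.2 0 0; 0 2 -2.2 0 0")

```text
time: 44.25
ee_pos: [0.488, 0.069, 0.0072]
tcp_rot: [180.0, -0.3, 132.6]
wrist_force: [-11.8, 13.2, 5.0]
opening: -0.0002
```

```bash
python3 look.py 47 wrist,side,scene
python3 - <<'E'
import cv2
k=47
s=cv2.imread(f'pics/side{k}.png')[150:275,225:345];a=cv2.resize(s,None,fx=4,fy=4,interpolation=cv2.INTER_CUBIC)
s=cv2.imread(f'pics/scene{k}.png')[110:235,230:320];b=cv2.resize(s,None,fx=4,fy=4,interpolation=cv2.INTER_CUBIC)
cv2.imwrite(f'pics/ss{k}.png',cv2.resize(cv2.hconcat([a,b]),None,fx=.9,fy=.9))
E
```

```text
44.25 [0.488  0.069  0.0072] [179.99  -0.32 132.61] -0.0002 [-11.8  13.2   5. ]
```

View pics/ss47.png

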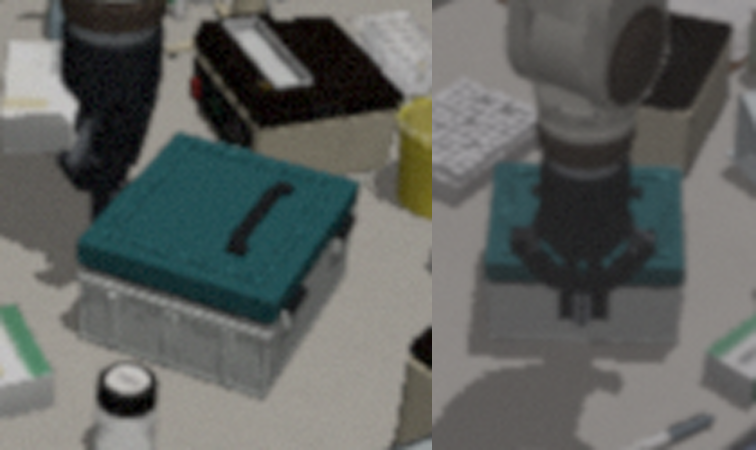

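play_rows(commands="0 -3 3.3 0 0; 0 -8 9 0 0; 0 -15 16 0 0; 0 -22 24 0 0; 0 -30 33 0 0; 0 -30 33 35 0; 0 -30 33 75 0; 0 -30 33 110 0; 0 -30 33 110 0")

```text
time: 45.15
ee_pos: [0.462, 0.1014, 0.1244]
tcp_rot: [179.5, 0.3, 132.6]
wrist_force: [0.4, 0.6, -0.1]
opening: 0.0002
```

```bash
python3 look.py 48 wrist,side,scene
python3 - <<'E'
import cv2
k=48
s=cv2.imread(f'pics/side{k}.png')[150:275,225:345];a=cv2.resize(s,None,fx=4,fy=4,interpolation=cv2.INTER_CUBIC)
s=cv2.imread(f'pics/scene{k}.png')[110:235,230:320];b=cv2.resize(s,None,fx=4,fy=4,interpolation=cv2.INTER_CUBIC)
cv2.imwrite(f'pics/ss{k}.png',cv2.resize(cv2.hconcat([a,b]),None,fx=.9,fy=.9))
E
```

```text
45.15 [0.462  0.1014 0.1244] [179.53   0.28 132.56] 0.0002 [ 0.4  0.6 -0.1]
```

View pics/ss48.png

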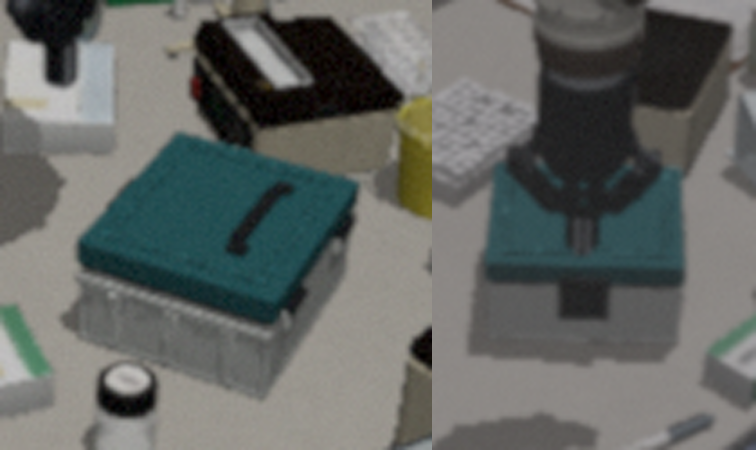

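View pics/wrist48.png

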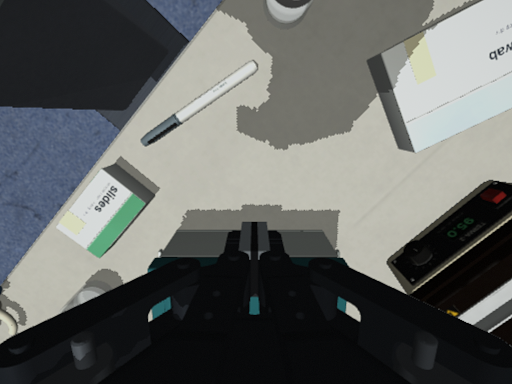

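Run:
```python
from h import *
import cv2
np.set_printoptions(precision=1,suppress=True)
C=np.array([.5535,-.0016]);a=np.radians(-47.4);X=np.array([np.cos(a),np.sin(a)]);Y=np.array([-X[1],X[0]])
W=lambda x,y,z:np.r_[C+X*x+Y*y,z]
for n in('scene',):
  for ang in(0,.1,.2,.3,.5): print(n,ang,[proj(n,W(-.082-.003*np.cos(ang)-.039*np.sin(ang),y,.077-.039*np.cos(ang)+.003*np.sin(ang))) for y in(-.022,.022)])
  print('lid edge',[proj(n,W(-.077,y,.091)) for y in(-.088,.088)],'case bottom',[proj(n,W(-.075,y,0)) for y in(-.086,.086)])
s=cv2.imread('pics/scene48.png')[170:215,240:310];cv2.imwrite('pics/l48.png',cv2.resize(s,None,fx=10,fy=10,interpolation=cv2.INTER_NEAREST))
```

```text
scene 0 [array([277.9, 197.5]), array([264. , 197.2])]
scene 0.1 [array([277.9, 198.2]), array([264. , 197.8])]
scene 0.2 [array([277.9, 198.7]), array([264. , 198.4])]
scene 0.3 [array([277.9, 199.2]), array([263.9, 198.8])]
scene 0.5 [array([277.9, 199.7]), array([263.9, 199.4])]
lid edge [array([299.5, 183.3]), array([243.2, 182. ])] case bottom [array([297.3, 205. ]), array([244.3, 203.7])]
```

View pics/l48.png

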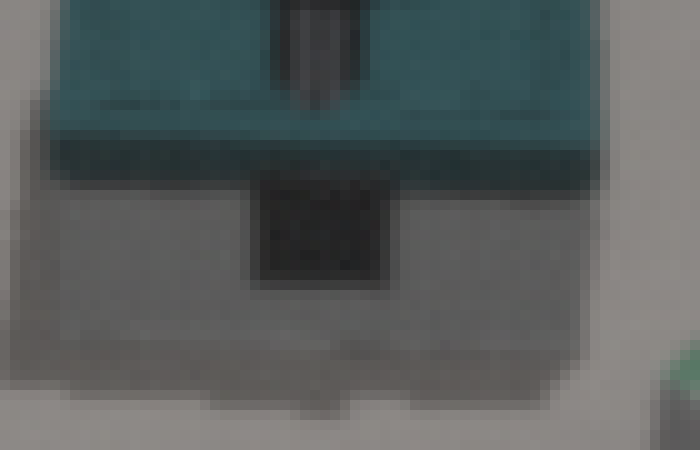

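play_rows(commands="0 -25 -10 0 0; 0 -55 -20 0 0; 0 -80 -22 0 0; 0 -80 -22 0 0; 0 -80 -22 0 0")

```text
time: 45.72
ee_pos: [0.3787, 0.078, 0.1162]
tcp_rot: [-180.0, -0.0, 132.5]
wrist_force: [-0.1, -0.0, 0.5]
opening: 0.0002
```

```bash
python3 look.py 49 wrist
```

```text
45.7167 [0.3787 0.078  0.1162] [-1.7996e+02 -2.0000e-02  1.3253e+02] 0.0002 [-0.1 -0.   0.5]
```

View pics/wrist49.png

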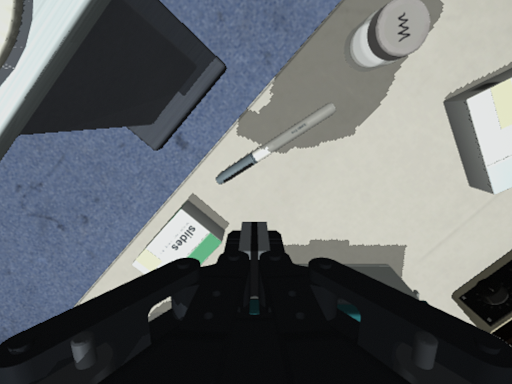

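play_rows(commands="0 0 0 0 -9; 0 0 0 0 -18; 0 0 0 0 -27; 0 0 0 0 -36; 0 0 0 0 -45; 0 0 0 0 -54; 0 0 0 0 -63; 0 0 0 0 -72; 0 0 0 0 -81; 0 0 0 0 -90")

```text
time: 46.6
ee_pos: [0.3803, 0.0782, 0.1163]
tcp_rot: [-179.9, 0.1, 60.5]
wrist_force: [-0.3, -0.2, -0.1]
opening: -0.0001
```

play_rows(commands="0 0 0 0 -7; 0 0 0 0 -14; 0 0 0 0 -20; 0 0 0 0 -20")

```text
time: 46.93
ee_pos: [0.3802, 0.0782, 0.1163]
tcp_rot: [-180.0, 0.1, 40.6]
wrist_force: [0.2, -0.2, 0.4]
opening: -0.0001
```

```bash
python3 look.py 50 wrist,side
```

```text
46.9333 [0.3802 0.0782 0.1163] [-1.7996e+02  8.0000e-02  4.0640e+01] -0.0001 [ 0.2 -0.2  0.4]
```

View pics/wrist50.png

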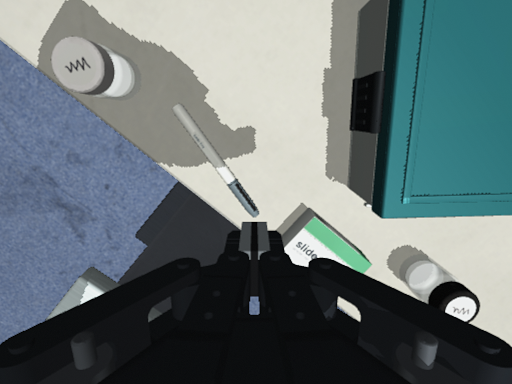

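Run:
```python
from h import *
import cv2
np.set_printoptions(precision=1,suppress=True)
pose=([.3802,.0782,.1163],[-179.96,.08,40.64])
C=np.array([.5535,-.0016]);a=np.radians(-47.4);X=np.array([np.cos(a),np.sin(a)]);Y=np.array([-X[1],X[0]])
W=lambda x,y,z:np.r_[C+X*x+Y*y,z]
for ang in(0,.1,.2,.3,.5): print(ang,[proj('wrist',W(-.082-.003*np.cos(ang)-.039*np.sin(ang),y,.077-.039*np.cos(ang)+.003*np.sin(ang)),pose) for y in(-.022,.022)])
print('lid edge low rim',[proj('wrist',W(-.077,y,.069),pose) for y in(-.088,0)],'lid top',[proj('wrist',W(-.077,y,.091),pose) for y in(-.088,0)],'case bottom',[proj('wrist',W(-.075,y,0),pose) for y in(-.086,0)])
s=cv2.imread('pics/wrist50.png')[50:220,320:430];cv2.imwrite('pics/l50.png',cv2.resize(s,None,fx=3.5,fy=3.5,interpolation=cv2.INTER_CUBIC))
```

```text
0 [array([352.7, 130.1]), array([355.7,  78.4])]
0.1 [array([348.6, 130.3]), array([351.4,  78.5])]
0.2 [array([344.7, 130.5]), array([347.3,  78.5])]
0.3 [array([341. , 130.7]), array([343.5,  78.5])]
0.5 [array([334.4, 131.1]), array([336.6,  78.3])]
lid edge low rim [array([369.7, 209.6]), array([378.2, 103. ])] lid top [array([380.9, 218.7]), array([391.6, 101.7])] case bottom [array([346.5, 187.3]), array([351. , 105.9])]
```

Run:
```python
import cv2,numpy as np
s=cv2.imread('pics/wrist50.png').astype(int)
for r in (60,85,95,105,115,125,140,160):
    print(r,[tuple(s[r,c]) if 0 else int(s[r,c].mean()) for c in range(330,400,2)])
h=cv2.cvtColor(s.astype(np.uint8),cv2.COLOR_BGR2HSV)
t=cv2.inRange(h,(80,100,60),(100,255,255))
for r in(60,100,140,180,205): print(r,np.where(t[r,340:]>0)[0][0]+340)
```

```text
60 [179, 135, 135, 135, 136, 134, 134, 133, 134, 134, 133, 132, 136, 75, 64, 65, 65, 65, 66, 66, 65, 65, 65, 66, 66, 66, 68, 58, 20, 21, 21, 21, 26, 46, 77]
85 [133, 133, 134, 135, 136, 136, 136, 135, 135, 135, 135, 83, 15, 27, 10, 12, 14, 13, 30, 10, 7, 8, 13, 22, 33, 51, 42, 23, 20, 21, 21, 26, 55, 87, 105]
95 [135, 135, 136, 135, 135, 135, 134, 136, 136, 136, 141, 14, 24, 17, 8, 8, 9, 10, 18, 9, 8, 10, 17, 26, 42, 50, 34, 18, 21, 20, 26, 35, 69, 102, 105]
105 [135, 135, 135, 136, 135, 134, 136, 136, 135, 136, 118, 7, 25, 12, 10, 9, 10, 8, 9, 8, 8, 12, 23, 31, 47, 42, 22, 21, 21, 21, 26, 54, 88, 106, 105]
115 [133, 133, 134, 135, 135, 135, 135, 135, 135, 137, 88, 14, 24, 9, 8, 7, 7, 7, 8, 8, 8, 17, 25, 39, 48, 36, 17, 22, 20, 24, 34, 69, 103, 106, 106]
125 [133, 134, 134, 135, 134, 135, 135, 134, 135, 139, 35, 20, 19, 6, 8, 10, 8, 8, 8, 9, 12, 22, 30, 42, 43, 19, 21, 20, 21, 25, 52, 89, 108, 107, 108]
140 [136, 136, 135, 135, 134, 134, 135, 135, 136, 136, 103, 70, 65, 66, 66, 66, 66, 66, 67, 66, 66, 66, 65, 94, 17, 21, 22, 22, 26, 40, 79, 110, 108, 108, 108]
160 [135, 136, 135, 136, 136, 136, 135, 136, 136, 124, 78, 65, 65, 65, 65, 66, 65, 65, 66, 66, 66, 66, 89, 26, 21, 22, 22, 26, 39, 79, 112, 111, 110, 110, 109]
60 396
100 393
140 389
180 385
205 382
```

play_rows(commands="0 0 0 0 9; 0 0 0 0 18; 0 0 5 0 27; 0 0 10 0 36; 0 5 15 0 45; 0 15 20 0 54; 0 30 20 0 63; 0 50 20 0 72; 0 70 15 0 81; 0 85 10 0 90")

```text
time: 47.87
ee_pos: [0.4663, 0.0882, 0.1167]
tcp_rot: [-180.0, -0.0, 113.1]
wrist_force: [0.3, -0.3, 0.1]
opening: -0.0003
```

play_rows(commands="0 0 0 0 7; 0 0 0 0 14; 0 0 0 0 19.5; 0 0 0 0 19.5; 0 0 0 0 19.5")

```text
time: 48.28
ee_pos: [0.465, 0.0881, 0.1169]
tcp_rot: [-180.0, -0.0, 132.0]
wrist_force: [0.1, 0.0, -0.3]
opening: 0.0
```

play_rows(commands="0 3 3 -40 0; 0 3 3 -80 0; 0 3 3 -105 0; 0 3 3 -112 0; 0 10 -5 -112 0; 0 16 -11.5 -112 0; 0 19 -15 -112 0; 0 21 -17 -112 0; 0 21 -17 -112 0")

```text
time: 49.03
ee_pos: [0.4874, 0.0705, 0.0067]
tcp_rot: [179.9, 0.1, 131.9]
wrist_force: [0.1, 0.7, -0.2]
opening: 0.0
```

play_rows(commands="0 0.7 -0.7 0 0; 0 1.4 -1.5 0 0; 0 2 -2.2 0 0; 0 2.4 -2.6 0 0; 0 2.4 -2.6 0 0")

```text
time: 49.45
ee_pos: [0.488, 0.0689, 0.0055]
tcp_rot: [180.0, -0.1, 132.0]
wrist_force: [-4.0, 3.3, 3.8]
opening: -0.0002
```

play_rows(commands="0 0.7 -0.7 0 0; 0 1.4 -1.5 0 0; 0 1.4 -1.5 0 0")

```text
time: 49.7
ee_pos: [0.488, 0.0689, 0.0054]
tcp_rot: [180.0, -0.3, 132.1]
wrist_force: [-11.8, 12.4, 8.2]
opening: 0.0002
```

play_rows(commands="0 -3 3.3 0 0; 0 -8 9 0 0; 0 -15 16 0 0; 0 -22 24 0 0; 0 -30 33 20 0; 0 -30 33 55 0; 0 -35 33 95 0; 0 -60 20 111 0; 0 -90 12 111 0; 0 -108 10 111 0")

```text
time: 50.53
ee_pos: [0.3801, 0.0767, 0.1176]
tcp_rot: [179.9, 0.1, 132.0]
wrist_force: [-0.6, 0.9, -0.2]
opening: 0.0001
```

play_rows(commands="0 0 0 0 -9; 0 0 0 0 -18; 0 0 0 0 -27; 0 0 0 0 -36; 0 0 0 0 -45; 0 0 0 0 -54; 0 0 0 0 -63; 0 0 0 0 -72; 0 0 0 0 -81; 0 0 0 0 -91")

```text
time: 51.37
ee_pos: [0.3813, 0.0773, 0.1162]
tcp_rot: [180.0, -0.0, 60.1]
wrist_force: [-0.9, -0.2, -1.2]
opening: -0.0002
```

play_rows(commands="0 0 0 0 -7; 0 0 0 0 -14; 0 0 0 0 -19; 0 0 0 0 -19; 0 0 0 0 -19")

```text
time: 51.78
ee_pos: [0.3814, 0.0773, 0.1163]
tcp_rot: [180.0, -0.0, 41.6]
wrist_force: [1.0, -0.4, 0.0]
opening: 0.0
```

```bash
python3 look.py 51 wrist,side,scene
python3 - <<'E'
from h import *
import cv2
o=get_obs();pose=(o['ee_pos'],o['tcp_rot'])
C=np.array([.5535,-.0016]);a=np.radians(-47.4);X=np.array([np.cos(a),np.sin(a)]);Y=np.array([-X[1],X[0]])
W=lambda x,y,z:np.r_[C+X*x+Y*y,z]
np.set_printoptions(precision=1,suppress=True)
print('flap0',[proj('wrist',W(-.085,y,.038),pose) for y in(-.02,.02)],'bottom',[proj('wrist',W(-.075,y,0),pose) for y in(-.05,.05)],'lid top',[proj('wrist',W(-.077,y,.091),pose) for y in(-.05,.05)])
s=cv2.imread('pics/wrist51.png').astype(int)
for r in range(40,200,8): 
    g=s[r,320:410].mean(1); print(r,[i+320 for i in range(1,90) if g[i]<100 and g[i-1]>=100][:2], int(g[40:60].min()))
# rack/stand/bystander change check side
a=cv2.imread('pics/side0.png');b=cv2.imread('pics/side51.png')
d=cv2.absdiff(a,b).max(2)>60; n,l,st,c=cv2.connectedComponentsWithStats(d.astype(np.uint8))
print([tuple(x) for x in st[1:] if x[4]>15])
E
```

```text
51.7833 [0.3814 0.0773 0.1163] [ 1.7999e+02 -1.0000e-02  4.1590e+01] 0.0 [ 1.  -0.4  0. ]
flap0 [array([351.5, 129.9]), array([354.9,  83.2])] bottom [array([346.8, 156.6]), array([353.8,  54.7])] lid top [array([383.1, 173.8]), array([398.6,  25.4])]
40 [357, 406] 64
48 [357] 65
56 [356] 65
64 [356] 65
72 [355] 65
80 [354] 5
88 [352] 7
96 [351] 7
104 [350] 8
112 [350, 409] 6
120 [349, 409] 7
128 [349, 408] 7
136 [350, 407] 20
144 [349, 405] 18
152 [349, 404] 18
160 [349, 404] 16
168 [348, 402] 16
176 [347, 401] 19
184 [346, 401] 19
192 [350, 399] 18
[(np.int32(8), np.int32(0), np.int32(11), np.int32(24), np.int32(66)), (np.int32(43), np.int32(0), np.int32(93), np.int32(49), np.int32(2490)), (np.int32(204), np.int32(0), np.int32(38), np.int32(34), np.int32(1045)), (np.int32(205), np.int32(37), np.int32(25), np.int32(4), np.int32(37)), (np.int32(108), np.int32(50), np.int32(27), np.int32(57), np.int32(933)), (np.int32(25), np.int32(59), np.int32(8), np.int32(10), np.int32(57)), (np.int32(187), np.int32(59), np.int32(16), np.int32(38), np.int32(379)), (np.int32(198), np.int32(98), np.i
[... 1098 characters left out ...]
 np.int32(6), np.int32(20), np.int32(70)), (np.int32(207), np.int32(206), np.int32(6), np.int32(7), np.int32(18)), (np.int32(191), np.int32(213), np.int32(8), np.int32(7), np.int32(17)), (np.int32(15), np.int32(216), np.int32(9), np.int32(19), np.int32(95)), (np.int32(36), np.int32(220), np.int32(53), np.int32(54), np.int32(1580)), (np.int32(252), np.int32(220), np.int32(50), np.int32(19), np.int32(270)), (np.int32(20), np.int32(271), np.int32(13), np.int32(14), np.int32(59)), (np.int32(328), np.int32(273), np.int32(19), np.int32(48), np.int32(335)), (np.int32(7), np.int32(280), np.int32(11), np.int32(7), np.int32(45)), (np.int32(325), np.int32(283), np.int32(7), np.int32(18), np.int32(51))]
```

```bash
python3 -c "
from workcell import *
print(job_done())"
```

```text
the job is handed in; nothing more can be done
None
```

The rack is packed in the cradle, the lid is shut and the latch is pressed down. I handed the job in at about 51.8 s of the 67 s allowed. No verdict was reported.

- **Rack:** The gripper could not grip the tilted rack on the slope itself. I slid it uphill until its edge passed the top of the face and gripped it there. I then set it upright on a free patch of table, regripped it level and lowered it into the cradle. The wrist picture afterwards showed it level between the ribs. It met the base at the height worked out beforehand.
- **Lid:** I pushed it from behind until it passed its balance point, then held still clear of it. It swung shut on its own, and the side and wrist pictures showed it closed.
- **Latch:** I pressed it down and in twice. Both presses stopped hard at the same place, at about 17 N.

Checks that disagreed or fell short:
- **Latch angle:** The wrist picture puts the flap's edge 3 to 4 pixels farther out than I worked out for fully flat, about 0.1 rad. It did not move under the second press, so I put this down to the flap's thickness, but I could not confirm it.
- **Fingertips:** They sat about 37 mm higher than the stated tool point. I worked from the pictures and the contact forces instead.
- **Contact forces:** My first lowering into the cradle pressed on the case wall with up to 12 N, so I withdrew. The highest force I saw was about 44 N at the wrist, when the rack jammed on the stand. The next was about 33 N, pressing the rack on the table. Both were through the fingers.
- **Bystanders:** I touched none that I know of. The before-and-after comparison of the side view showed no change at the black jar or the slide carton. The arm and its shadows hid parts of the rest.

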